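# Lay out a stirring place in the laboratory

### The job

Stand the white beaker upright on the middle of the stirrer's plate and let go of it; only then lay the cover on it, knob up and centred. In the three-bay tray stand the round amber bottle upright in the end bay nearest the stirrer, the squat jar upright in the end bay farthest from it, and the square bottle upright in the bay between them. Leave the tube rack, the wash bottle and the glass dish where they are.

Things in the scene. Friction and masses are not known exactly. Their poses are not given: they have to be found in the camera images.
- beaker_mid (a point): Loose small white plastic beaker, open at the top, 52 mm outer diameter, 70 mm tall, wall 3 mm. The point is at its centre, half-way up (35 mm above its underside); z up when upright. About 70 g, varies.
- cover_mid (a point): Loose beaker cover: flat white disc 68 mm across and 6 mm thick, with an upright black knob 18 mm in diameter and 26 mm tall on its centre, 32 mm tall in all; it has a plain flat underside. The point is on its axis, half-way up (16 mm above its underside); z up when upright. 
- amber_mid (a point): Loose round amber bottle with black cap, body 48 mm diameter up to 62 mm height, narrowing shoulder, cap 30 mm diameter, 90 mm tall in all. The point is on its axis, half-way up (45 mm above its underside); z up when upright. 
- square_mid (a point): Loose off-white square bottle, body 44 x 44 mm up to 64 mm height with its flat sides along its own x and y axes, round white cap 30 mm diameter, 90 mm tall in all. The point is on its axis, half-way up (45 mm above its underside); z up when upright. 
- jar_mid (a point): Loose squat round jar, white with a broad grey lid, 54 mm diameter (body 53), 50 mm tall. The point is at its centre, half-way up (25 mm above its underside); z up when upright. 
- plate (a point): Magnetic stirrer, fixed: white housing 150 x 150 mm with a flat square grey plate 130 x 130 mm on top. The point is the centre of the plate's top face, 78 mm above the bench; x and y along its sides (two knobs on its -x side), z up.
- tray: Light grey low tray, fixed on the bench, 84 mm (its x) by 234 mm (its y) outside, with three equal open bays in a row along its y, divided by walls. Origin at the centre of its underside; floor 4 mm thick; walls 4 mm thick, 16 mm tall from the bench. Bay centres lie at y = -76.7, 0 and +76.7 mm (x = 0); each bay is 76 mm (x) by 72.7 mm (y) inside.
- rack_mid (a point): Bystander, loose: wooden test tube rack with five glass tubes, 55 x 170 mm, 95 mm tall with its tubes. The point is on its middle, 50 mm above the bench.
- wash_mid (a point): Bystander, loose: tall round off-white wash bottle, 60 mm diameter, blue collar and thin bent spout, 152 mm tall. The point is on its axis, 64 mm above the bench.
- dish_mid (a point): Bystander, loose: flat pale lidded glass dish, 94 mm diameter, 17 mm tall. The point is on its axis, 8 mm above the bench.
Not all that is in view belongs to the job. Leave any blue look-alike of the part that bears cover_mid alone. What is shaped like the part that bears jar_mid but green is not meant.

How it is judged:
On the way, in this order (a step that is already met when the one before it is completed fails the run):
1. the beaker stands on the middle of the stirrer's plate, released, with no cover on it (horizontal distance between beaker_mid and plate below 0.015 m and z of beaker_mid in the frame of plate between 0.03 and 0.04 m and angle between beaker_mid's own z axis and vertical below 0.1 rad and contact force between beaker and the fingers below 0.05 N), for 0.2 s.
2. the cover lies centred on the beaker on the stirrer, released (horizontal distance between beaker_mid and plate below 0.015 m and z of beaker_mid in the frame of plate between 0.03 and 0.04 m and angle between each of beaker_mid, cover_mid's own z axis and vertical below 0.1 rad and horizontal distance between cover_mid and beaker_mid below 0.01 m and z of cover_mid in the frame of plate between 0.08 and 0.092 m and contact force between cover and the fingers below 0.05 N), for 0.2 s.
At the end, for the whole second after the job is handed in: Beaker upright on the plate within 15 mm of its centre; cover flat on it, knob up, within 10 mm of its axis. In the tray, upright on the floor and within 18 mm of the bay centres: amber bottle nearest the stirrer, square bottle in the middle, jar farthest. All released and at rest (all of step 2 and ((y of plate in the frame of tray above 0 m and x of amber_mid in the frame of tray between -0.018 and 0.018 m and y of amber_mid in the frame of tray between 0.05867 and 0.09467 m and z of amber_mid in the frame of tray between 0.043 and 0.055 m and angle between each of amber_mid, square_mid, jar_mid's own z axis and vertical below 0.12 rad and x of square_mid in the frame of tray between -0.018 and 0.018 m and y of square_mid in the frame of tray between -0.018 and 0.018 m and z of square_mid in the frame of tray between 0.043 and 0.055 m and x of jar_mid in the frame of tray between -0.018 and 0.018 m and y of jar_mid in the frame of tray between -0.09467 and -0.05867 m and z of jar_mid in the frame of tray between 0.023 and 0.035 m) or (y of plate in the frame of tray below 0 m and x of amber_mid in the frame of tray between -0.018 and 0.018 m and y of amber_mid in the frame of tray between -0.09467 and -0.05867 m and z of amber_mid in the frame of tray between 0.043 and 0.055 m and angle between each of amber_mid, square_mid, jar_mid's own z axis and vertical below 0.12 rad and x of square_mid in the frame of tray between -0.018 and 0.018 m and y of square_mid in the frame of tray between -0.018 and 0.018 m and z of square_mid in the frame of tray between 0.043 and 0.055 m and x of jar_mid in the frame of tray between -0.018 and 0.018 m and y of jar_mid in the frame of tray between 0.05867 and 0.09467 m and z of jar_mid in the frame of tray between 0.023 and 0.035 m)) and contact force between each of beaker, amber, square, jar and the fingers below 0.05 N and linear speed of each of beaker, cover, amber, square, jar below 0.02 m/s); the robot touches nothing.
It fails at once if the tube rack is pushed from its place by more than 20 mm (distance of rack_mid from where it was at the start of the episode above 0.02 m).
It fails at once if the wash bottle is pushed from its place by more than 20 mm (distance of wash_mid from where it was at the start of the episode above 0.02 m).
It fails at once if the glass dish is pushed from its place by more than 20 mm (distance of dish_mid from where it was at the start of the episode above 0.02 m).
It also fails if it takes over 128 s, if anything falls off the work surface, if the arm or the gripper's body presses on something with over 40 N, if the wrist force passes 120 N, or if a joint passes its speed limit or range.

### The arm

A 7-joint arm with a two-finger parallel gripper is mounted at the origin on the work surface. World frame = base frame: x ahead of the robot, y to its left, z up, the work surface at z = 0. Lengths are in m, angles in rad, forces in N, time in s.
With the tool pointing down it reaches from about 0.4 to 0.85 m from the base axis. Payload 10.4 kg.
Tool frame: the origin (TCP) lies at the very end of the fingers, on their centre line; the grasp point (between the pads) lies behind it (manip.tcp_to_grasp is the z of the grasp point in the tool frame, in m); z points along the fingers, y is the direction in which the jaws open and shut (so a half turn about z gives the same grasp; the last joint's range is limited). The gripper opens to 87 mm and grips with 3 to 60 N. Pads are 19 mm wide; open, the fingers measure 117 mm over their backs; the gripper's body (75 mm by 190 mm) begins 51 mm behind the grasp point.
Start: joints at [-1.192, 0.332, -0.065, 1.46, 0.022, 1.35, -0.088], TCP at [0.244, 0.575, 0.223] pointing down, gripper open.
Joint ranges: [-2.6, 2.6], [-0.5, 2.12], [-1.47, 1.34], [0.16, 2.42], [-1.27, 4.41], [0.06, 2.06], [-2.6, 2.6]. Speed limits (rad/s): [2.22, 2.22, 2.79, 2.79, 3.14, 3.14, 3.14].

### API

Orientations are given as a rotation vector (axis times angle).
In Python, from plant import manip gives the robot as it stands.
- The arm moves only by the tool move_arm, never from a script. Its argument "commands" is one flat list of numbers, 7 for each row, row after row: the turn, a rotation vector about the tool's x, y, z in degrees, then the shift along the tool's x, y, z in cm, then the closure in counts, from 0 (fully open) to 255 (shut). In form: [wx, wy, wz, dx, dy, dz, claw, wx, wy, wz, dx, dy, dz, claw, ...]. A call has 1 to 8 rows; each row shifts and turns the pose as measured when the row begins, along the tool's axes as they then stand; what a row does not reach is not made up. A row lasts 1/10 s, in which the tool goes at most 50 mm and 8.59 degrees, less where a joint would pass 70% of its speed; a pose out of reach is approached as far as the arm can. A call is refused whole if a number of a shift passes 5 or a number of a turn 8.59, either way. A call with a gripper value outside its range is refused whole. The fingers move at their own pace and stop on an object; "newtons" is the grip in N (left out, the last holds). Time passes only in rows, so rows that do not move let the fingers close. It gives the time, the measured TCP pose, the force and the opening at its end, in the units of the state.
- manip.sense(): the state, without advancing time (a new reading comes with each control period).
- manip.grab_frame(name): name is "side" or "top" or "wrist"; returns a dict with "img" (420x560x3 uint8, red, green, blue), "camera_matrix" (3x3 intrinsics, pixels), "eye" and "orientation" of the camera in the world; the wrist camera has in their place "T_tool_cam" (4x4, takes a point from camera to tool coordinates, whose origin is the TCP and whose axes are the flange's). Camera axes: x right, y up, looking along -z (the intrinsics and any distortion apply to the point x, -y, -z); pixel columns grow to the right and rows downward; lengths in m; the calibration is good to about 2 mm. A picture is of the moment at which its call begins: read the wrist's pose just before it. There is no depth.
- manip.close_job(): hands the job in, once; it reports no verdict.
The state is a dict: "t": time; "qpos": joint angles; "qd": joint speeds; "joint_efforts": joint torques, N m; "eef_pos": TCP position; "orientation": TCP orientation; "ft_force": force on the tool from outside, world axes, zero at the start; "ft_torque": the same for the moment, N m; "opening": finger opening in m.
Only numpy, scipy, OpenCV 4.12 (cv2) and the standard library are available. Lean on these libraries where they do the work, as an engineer would, in place of code of your own. Each camera call takes 0.05 s, during which the arm holds its last target.

## Working session

There is one attempt and no reset: what is moved stays moved. The work goes in short steps, Python scripts to look and compute and a tool call to move; the robot and the scene stay as the last step left them, time stands still between calls to the robot, and variables do not carry over. Pictures are saved under pics/ and viewed, and the job is handed in when it is done.

Besides the shell and the picture viewer there is one more tool, called after "Emit:" as name(argument=value, ...) on one line, values as JSON. move_arm: Moves the arm, as the interface text tells. Its arguments: {"type":"object","properties":{"commands":{"type":"array","items":{"type":"number"}},"newtons":{"type":"number"}},"required":["commands"]}

```bash
ls; mkdir -p pics
python3 - <<'E'
from plant import manip
import cv2,numpy as np
s=manip.sense()
for k,v in s.items(): print(k,np.round(v,4))
print(manip.tcp_to_grasp)
for n in ["side","top","wrist"]:
    f=manip.grab_frame(n)
    cv2.imwrite(f"pics/{n}0.png",f["img"][:,:,::-1])
    print(n,{k:np.round(v,4).tolist() for k,v in f.items() if k!="img"})
E
```

```text
pics
t 0.0
qpos [-1.1916  0.3329 -0.0647  1.4609  0.0216  1.3499 -0.0885]
qd [ 0.0008 -0.0001  0.0015 -0.0017 -0.0005 -0.      0.0011]
joint_efforts [-2.00000e-04 -6.23242e+01  2.44000e-02 -3.89909e+01 -6.12000e-02
  3.97000e-02  1.00000e-04]
eef_pos [0.2443 0.5749 0.2218]
orientation [-6.2680e-01 -3.0782e+00  2.2000e-03]
ft_force [ 0.1825  0.4998 -0.5451]
ft_torque [ 0.03   -0.0162  0.005 ]
opening 0.0869
-0.0187
side {'camera_matrix': [[383.0279, 0.0, 271.0562], [0.0, 383.0279, 204.1063], [0.0, 0.0, 1.0]], 'eye': [0.3471, -0.6641, 0.9526], 'orientation': [0.6461, -0.0915, -0.2881]}
top {'camera_matrix': [[499.1005, 0.0, 282.7578], [0.0, 499.1005, 213.5537], [0.0, 0.0, 1.0]], 'eye': [0.2534, -0.0036, 1.6023], 'orientation': [0.1465, -0.154, -1.5556]}
wrist {'camera_matrix': [[289.5843, 0.0, 277.5811], [0.0, 289.5843, 211.3122], [0.0, 0.0, 1.0]], 'T_tool_cam': [[-0.0003, 0.9704, 0.2416, 0.0665], [1.0, 0.0001, 0.0009, -0.0005], [0.0009, 0.2416, -0.9704, -0.1622], [0.0, 0.0, 0.0, 1.0]]}
```

View pics/side0.png

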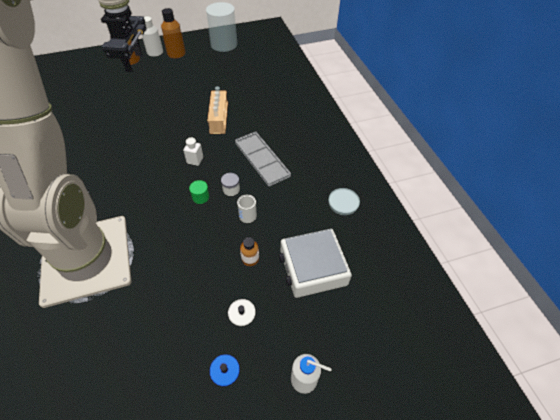

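View pics/top0.png

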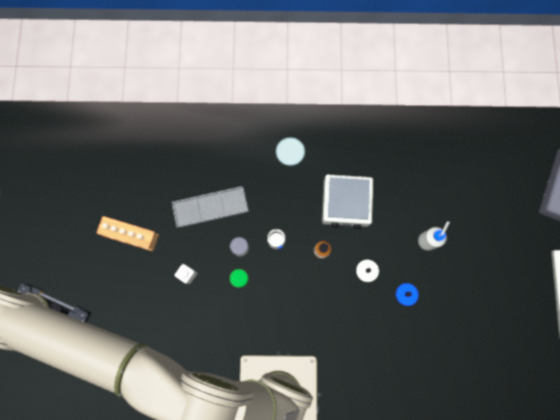

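View pics/wrist0.png

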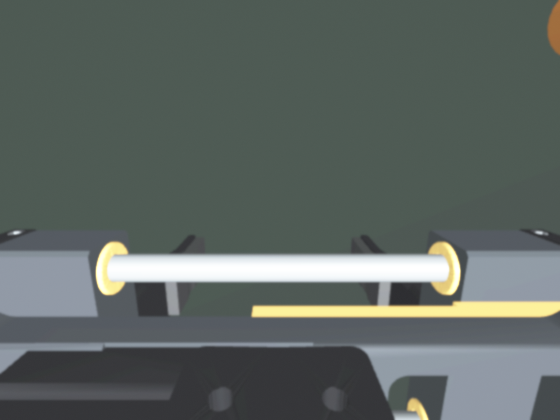

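The side view shows the scene: amber (250,252), cover (242,312), beaker (247,208), jar (230,184), square (193,152), tray (263,158), stirrer (316,262). The green jar and the blue cover are decoys. Next I'll enlarge both views and build the ray helpers.

```bash
cat > h.py <<'E'
import cv2,numpy as np
from scipy.spatial.transform import Rotation as R
from plant import manip
def ray(f,u,v):
    K=np.array(f["camera_matrix"]); 
    d=np.array([(u-K[0,2])/K[0,0],-(v-K[1,2])/K[1,1],-1.])
    Rm=R.from_rotvec(f["orientation"]).as_matrix()
    return np.array(f["eye"]),Rm@d
def onz(f,u,v,z):
    e,d=ray(f,u,v); return e+d*(z-e[2])/d[2]
def proj(f,p):
    Rm=R.from_rotvec(f["orientation"]).as_matrix(); c=Rm.T@(np.array(p)-f["eye"]); K=np.array(f["camera_matrix"])
    return K[0,0]*c[0]/-c[2]+K[0,2], K[1,1]*-c[1]/-c[2]+K[1,2]
E
python3 - <<'E'
import cv2
a=cv2.imread('pics/top0.png'); c=a[140:310,90:460]; cv2.imwrite('pics/topz.png',cv2.resize(c,None,fx=2.15,fy=2.15,interpolation=cv2.INTER_CUBIC))
a=cv2.imread('pics/side0.png'); c=a[80:400,160:370]; cv2.imwrite('pics/sidez.png',cv2.resize(c,None,fx=1.87,fy=1.87,interpolation=cv2.INTER_CUBIC))
E
```

```text
(no output)
```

View pics/topz.png

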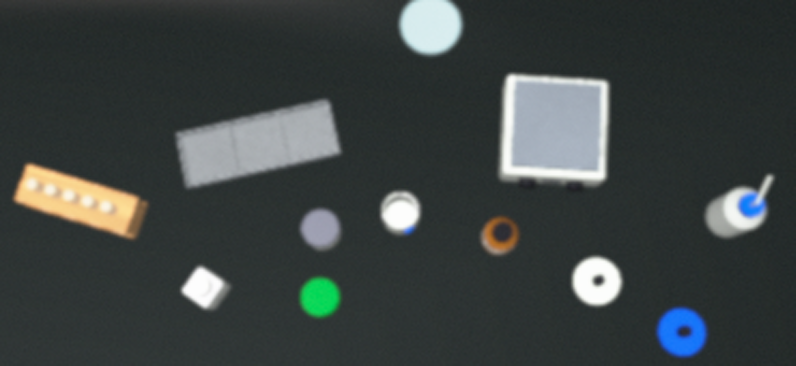

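View pics/sidez.png

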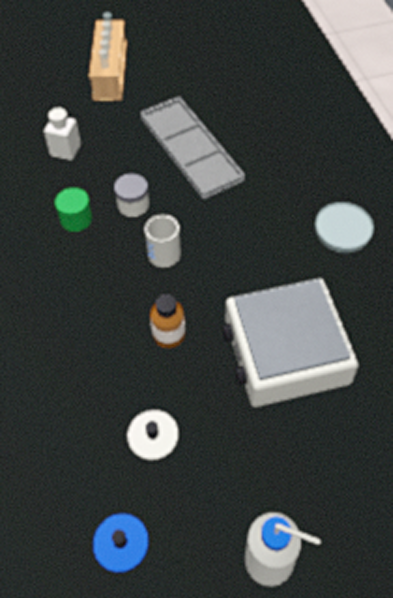

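Everything stands upright, and the beaker's open end is up. Now I'll measure it all in both views.

```bash
cat > m0.py <<'E'
from h import *
T=manip.grab_frame("top"); S=manip.grab_frame("side")
ti=T["img"].astype(int); si=S["img"].astype(int)
def blobs(img,mask,x0,y0,x1,y1,mn=40):
    m=np.zeros(mask.shape,np.uint8); m[y0:y1,x0:x1]=mask[y0:y1,x0:x1]
    n,l,st,c=cv2.connectedComponentsWithStats(m)
    return [(st[i][4],l==i) for i in range(1,n) if st[i][4]>=mn]
br=ti.max(2)
for name,box,z,thr in [("cover",(350,255,382,287),.006,120),("jar",(227,234,251,258),.05,80),("dish",(270,132,310,170),.017,100)]:
    for a,m in blobs(ti,(br>thr),*box):
        c,_=cv2.findContours(m.astype(np.uint8),0,1); c=max(c,key=cv2.contourArea)
        (u,v),(w,h),_=cv2.fitEllipse(c); p=onz(T,u,v,z)
        print(name,a,(round(u,1),round(v,1)),"dia",w/499*1.6,p.round(4))
# plate in both
def quad(f,mask,z,lab):
    c,_=cv2.findContours(mask.astype(np.uint8),0,1); c=max(c,key=cv2.contourArea)
    P=np.array([onz(f,u,v,z)[:2] for u,v in c[:,0]]).astype(np.float32)
    (cx,cy),(w,h),a=cv2.minAreaRect(P*1000); print(lab,cx,cy,w,h,a)
def box(mask,x0,y0,x1,y1):
    m=np.zeros(mask.shape,np.uint8); m[y0:y1,x0:x1]=mask[y0:y1,x0:x1]; return m
blu=lambda i:(i[:,:,2]-i[:,:,0]>8)&(i.max(2)>100)
quad(T,box(blu(ti),318,170,380,230),.078,"plateT")
quad(S,box(blu(si),278,228,352,298),.078,"plateS")
quad(T,box(br>75,165,180,252,232),.016,"trayT")
quad(S,box(si.max(2)>75,230,128,295,190),.016,"trayS")
for k,f in (("T",T),("S",S)):
    cv2.imwrite("pics/%s_z.png"%k,cv2.resize((f["img"][140:310,160:400] if k=="T" else f["img"][130:330,180:360])[:,:,::-1],None,fx=3,fy=3,interpolation=cv2.INTER_NEAREST))
E
python3 m0.py
```

```text
cover 410 (367.0, 270.3) dia 0.07034399609766408 [ 0.3815 -0.2803  0.006 ]
jar 305 (238.7, 246.1) dia 0.05856340366279433 [0.4494 0.1272 0.05  ]
dish 679 (289.8, 151.0) dia 0.09014798395619364 [ 0.7727 -0.0311  0.017 ]
plateT 602.09912109375 -215.04953002929688 127.71507263183594 129.42291259765625 86.75916290283203
plateS 598.31884765625 -217.82504272460938 130.41249084472656 125.95381164550781 86.93347930908203
trayT 582.8307495117188 227.81883239746094 92.53045654296875 241.6444549560547 13.564533233642578
trayS 578.7753295898438 221.16778564453125 94.64259338378906 248.79974365234375 13.698009490966797
```

View pics/T_z.png

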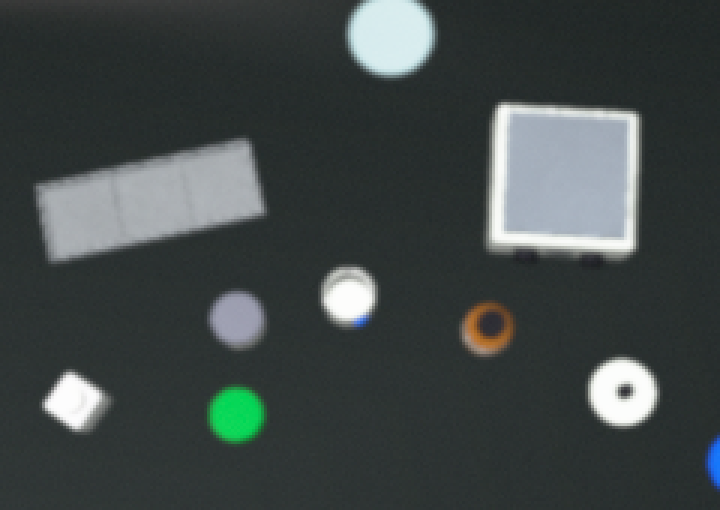

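View pics/S_z.png

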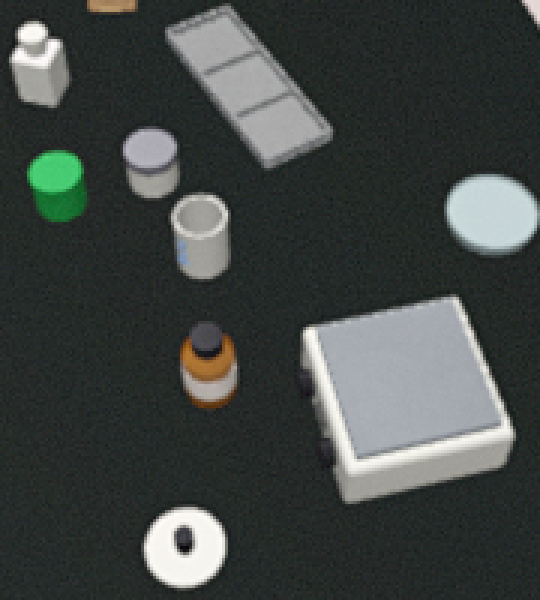

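```bash
cat > m1.py <<'E'
from h import *
T=manip.grab_frame("top"); S=manip.grab_frame("side")
def tz(x,y): return x/3+160-.33,y/3+140-.33
def sz(x,y): return x/3+180-.33,y/3+130-.33
def two(n,t,s,z):
    a=onz(T,*tz(*t),z); b=onz(S,*sz(*s),z)
    e1,d1=ray(T,*tz(*t)); e2,d2=ray(S,*sz(*s))
    A=np.c_[d1,-d2]; k=np.linalg.lstsq(A,e2-e1,rcond=None)[0]; p=(e1+k[0]*d1+e2+k[1]*d2)/2
    print(n,a.round(4)[:2],b.round(4)[:2],"tri",p.round(4))
two("amber cap",(491,322),(207,334),.09)
two("beaker rim",(350,294),(201,211),.07)
two("jar lid",(237,319),(151,150),.05)
two("square cap",(70,399),(34,32),.09)
two("cover knob",(624.5,391),(183,532),.032)
two("dish",(391,36),(492,211),.017)
# base edges etc: square body yaw from top corners z=.064
for q in [(70,371),(43,404),(76,432),(103,400)]: print(onz(T,*tz(*q),.064).round(4))
# rack corners, wash
for q in [(97,217),(153,234),(157,250),(101,232)]: print("rack",onz(T,*q,.06).round(3)[:2])
print("wash",onz(T,433,238,.1).round(3))
E
python3 m1.py
```

```text
amber cap [ 0.4443 -0.1341] [ 0.4426 -0.1348] tri [ 0.4435 -0.1342  0.0891]
beaker rim [0.4744 0.0097] [0.4755 0.0147] tri [0.474  0.0096 0.0765]
jar lid [0.4498 0.1273] [0.4493 0.1231] tri [0.4502 0.1278 0.0447]
square cap [0.3622 0.2895] [0.3627 0.2902] tri [0.3624 0.2894 0.0907]
cover knob [ 0.3804 -0.2784] [ 0.3796 -0.2806] tri [ 0.3802 -0.2791  0.0284]
dish [ 0.7702 -0.0317] [ 0.7696 -0.0335] tri [ 0.7709 -0.0318  0.0145]
[0.3926 0.2959 0.064 ]
[0.3587 0.3218 0.064 ]
[0.3307 0.2869 0.064 ]
[0.3634 0.2608 0.064 ]
rack [0.535 0.573]
rack [0.483 0.394]
rack [0.433 0.379]
rack [0.488 0.557]
wash [ 0.474 -0.467  0.1  ]
```

```bash
cat > plan.py <<'E'
import sys
from h import *
# args: x y z jawdeg
def plan(x,y,z,jaw,step=4.5,ang=8.0):
    s=manip.sense(); p=np.array(s["eef_pos"]); Rm=R.from_rotvec(s["orientation"])
    j=np.radians(jaw); yv=np.array([np.cos(j),np.sin(j),0]); 
    if yv@Rm.as_matrix()[:,1]<0: yv=-yv
    zv=np.array([0,0,-1.]); G=R.from_matrix(np.c_[np.cross(yv,zv),yv,zv])
    t=np.array([x,y,z])
    w=(Rm.inv()*G).as_rotvec(degrees=True); d=t-p
    n=int(max(1,np.ceil(np.abs(w).max()/ang),np.ceil(np.linalg.norm(d)*100/step)))
    print("pose",p.round(4),"open",round(float(s["opening"]),4),"F",np.round(s["ft_force"],1),"t",round(s["t"],2),"n",n)
    for i in range(n):
        a=Rm*R.from_rotvec(w*i/n,degrees=True)
        print((w/n).round(1).tolist(),(a.inv().apply(d/n)*100).round(2).tolist())
if __name__=="__main__": plan(*map(float,sys.argv[1:5]))
E
python3 plan.py .474 .011 .2 0
```

```text
pose [0.2444 0.5752 0.2224] open 0.0874 F [-0.3 -0.4  0. ] t 0.35 n 14
[-0.0, 0.0, 4.8] [-3.09, -3.07, 0.16]
[-0.0, 0.0, 4.8] [-3.33, -2.8, 0.16]
[-0.0, 0.0, 4.8] [-3.55, -2.51, 0.16]
[-0.0, 0.0, 4.8] [-3.75, -2.21, 0.16]
[-0.0, 0.0, 4.8] [-3.92, -1.89, 0.16]
[-0.0, 0.0, 4.8] [-4.06, -1.55, 0.16]
[-0.0, 0.0, 4.8] [-4.18, -1.21, 0.16]
[-0.0, 0.0, 4.8] [-4.27, -0.86, 0.16]
[-0.0, 0.0, 4.8] [-4.32, -0.5, 0.16]
[-0.0, 0.0, 4.8] [-4.35, -0.13, 0.16]
[-0.0, 0.0, 4.8] [-4.34, 0.23, 0.16]
[-0.0, 0.0, 4.8] [-4.31, 0.59, 0.16]
[-0.0, 0.0, 4.8] [-4.25, 0.95, 0.16]
[-0.0, 0.0, 4.8] [-4.15, 1.3, 0.16]
```

Emit:
move_arm(commands=[0,0,4.8,-3.1,-3.1,0.2,0,0,0,4.8,-3.3,-2.8,0.2,0,0,0,4.8,-3.5,-2.5,0.2,0,0,0,4.8,-3.7,-2.2,0.2,0,0,0,4.8,-3.9,-1.9,0.2,0,0,0,4.8,-4.1,-1.5,0.2,0,0,0,4.8,-4.2,-1.2,0.2,0,0,0,4.8,-4.3,-0.9,0.2,0], newtons=20)

```text
t: 1.15
eef_pos: [0.3724, 0.2453, 0.2041]
orientation: [-1.623, -2.686, -0.003]
ft_force: [0.4, -0.3, -0.7]
opening: 0.0868
```

```bash
python3 plan.py .474 .011 .2 0
```

```text
pose [0.3724 0.2453 0.2041] open 0.0868 F [ 0.4 -0.3 -0.7] t 1.15 n 6
[-0.0, -0.0, 4.6] [-4.24, -0.32, 0.05]
[-0.0, -0.0, 4.6] [-4.26, 0.02, 0.06]
[-0.0, -0.0, 4.6] [-4.24, 0.37, 0.06]
[-0.0, -0.0, 4.6] [-4.2, 0.71, 0.06]
[-0.0, -0.0, 4.6] [-4.13, 1.04, 0.06]
[-0.0, -0.0, 4.6] [-4.03, 1.37, 0.07]
```

Emit:
move_arm(commands=[0,0,4.6,-4.2,-0.3,0,0,0,0,4.6,-4.2,0,0,0,0,0,4.6,-4.2,0.4,0,0,0,0,4.6,-4.2,0.7,0,0,0,0,4.6,-4.1,1.0,0,0,0,0,4.6,-4.0,1.4,0,0,0,0,0,0,0,0,0])

```text
t: 1.85
eef_pos: [0.475, -0.0044, 0.2049]
orientation: [-2.252, -2.188, -0.01]
ft_force: [-1.0, 0.1, -0.3]
opening: 0.0867
```

```bash
cat > wr.py <<'E'
import sys
from h import *
s=manip.sense(); f=manip.grab_frame("wrist"); 
cv2.imwrite("pics/%s.png"%sys.argv[1],f["img"][:,:,::-1])
Tt=np.eye(4); Tt[:3,:3]=R.from_rotvec(s["orientation"]).as_matrix(); Tt[:3,3]=s["eef_pos"]
W=Tt@np.array(f["T_tool_cam"]); np.savez("pics/%s.npz"%sys.argv[1],W=W,K=f["camera_matrix"])
print(np.round(s["eef_pos"],4),np.round(s["qpos"],2))
E
cat > wp.py <<'E'
# wp.py name u v z ...
import sys; from h import *
d=np.load("pics/%s.npz"%sys.argv[1]); W=d["W"];f=dict(camera_matrix=d["K"],eye=W[:3,3],orientation=R.from_matrix(W[:3,:3]).as_rotvec())
a=list(map(float,sys.argv[2:]))
for i in range(0,len(a),3): print(a[i:i+3],onz(f,*a[i:i+3]).round(4)[:2])
E
python3 wr.py w1; python3 plan.py .474 .011 .2 0
```

```text
[ 0.475  -0.0044  0.2049] [-0.59 -0.01  0.51  1.89  0.    1.26 -0.11]
pose [ 0.4743 -0.0017  0.2047] open 0.087 F [-0.5  0.2  0.1] t 1.9 n 1
[0.1, -0.4, -1.4] [1.27, -0.07, 0.48]
```

View pics/w1.png

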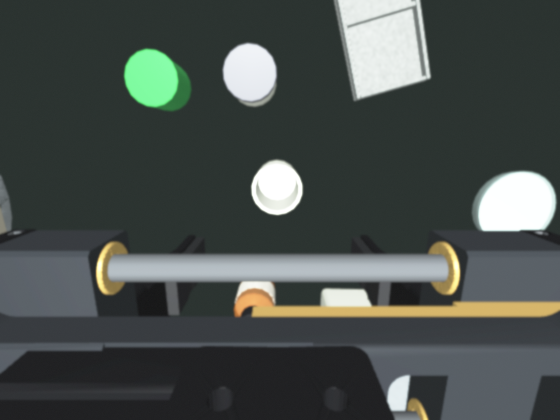

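The wrist view shows the beaker rim at about (277,187), the jar lid at (250,72) and a tray corner at (430,78). I'll cross-check these against the fixed cameras.

```bash
python3 wp.py w1 277 187 .07 250 72 .05 430 78 .016 354 100 .016
```

```text
[277.0, 187.0, 0.07] [0.4742 0.0136]
[250.0, 72.0, 0.05] [0.4504 0.1284]
[430.0, 78.0, 0.016] [0.6498 0.1237]
[354.0, 100.0, 0.016] [0.565  0.1028]
```

Agreement is within 2 mm. Descending on the beaker.

```bash
python3 plan.py .4742 .0125 .028 0
```

```text
pose [ 0.4743 -0.0017  0.2047] open 0.087 F [-0.5  0.2  0.1] t 1.9 n 4
[0.0, -0.1, -0.4] [0.33, -0.02, 4.42]
[0.0, -0.1, -0.4] [0.33, -0.02, 4.42]
[0.0, -0.1, -0.4] [0.34, -0.01, 4.42]
[0.0, -0.1, -0.4] [0.35, -0.01, 4.42]
```

Emit:
move_arm(commands=[0,0,-0.7,1.0,0,0,0,0,0,-0.7,0.2,0,2,0,0,0,0,0,0,3,0,0,0,0,0,0,3,0,0,0,0,0,0,0,0])

```text
t: 2.4
eef_pos: [0.4742, 0.021, 0.1234]
orientation: [-2.2, -2.237, -0.016]
ft_force: [0.1, 0.0, -0.2]
opening: 0.0867
```

```bash
python3 plan.py .4742 .0125 .028 0
```

```text
pose [0.4742 0.021  0.1234] open 0.0867 F [ 0.1  0.  -0.2] t 2.4 n 3
[0.1, -0.2, 0.3] [-0.31, -0.02, 3.18]
[0.1, -0.2, 0.3] [-0.3, -0.01, 3.18]
[0.1, -0.2, 0.3] [-0.29, -0.01, 3.18]
```

Emit:
move_arm(commands=[0,-0.2,0,-0.9,0,0,0,0,-0.2,0,0,0,3,0,0,0,0,0,0,3,0,0,0,0,0,0,3,0,0,0,0,0,0,0,0])

```text
t: 2.9
eef_pos: [0.4795, 0.0163, 0.0384]
orientation: [2.189, 2.246, 0.022]
ft_force: [-0.3, 0.2, 1.2]
opening: 0.087
```

```bash
python3 plan.py .4742 .0125 .028 0
```

```text
pose [0.4795 0.0163 0.0384] open 0.087 F [-0.3  0.2  1.2] t 2.9 n 1
[0.8, -0.4, 1.5] [-0.37, -0.55, 1.03]
```

Emit:
move_arm(commands=[0.6,-0.4,1.2,-0.4,-0.5,0.9,0,0,0,0,0,0,0,0])

```text
t: 3.1
eef_pos: [0.4762, 0.0123, 0.032]
orientation: [2.214, 2.223, 0.005]
ft_force: [0.6, 1.2, 0.1]
opening: 0.087
```

```bash
python3 plan.py .4742 .0125 .028 0; python3 wr.py w2
```

```text
pose [0.4762 0.0123 0.032 ] open 0.087 F [0.6 1.2 0.1] t 3.1 n 1
[0.3, 0.0, 0.2] [0.02, -0.21, 0.4]
[0.4762 0.0123 0.032 ] [-0.57  0.23  0.49  2.07 -0.14  0.87  0.  ]
```

View pics/w2.png

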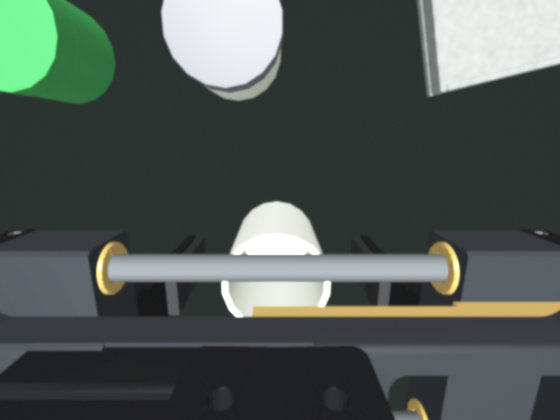

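The beaker sits centred between the fingers (rim about (222–330, 285)). Closing.

Emit:
move_arm(commands=[0,0,0,0,0,0.2,255,0,0,0,0,0,0,255,0,0,0,0,0,0,255,0,0,0,0,0,0,255,0,0,0,0,0,0,255,0,0,0,0,0,0,255], newtons=20)

```text
t: 3.75
eef_pos: [0.4795, 0.0132, 0.0341]
orientation: [2.21, 2.222, 0.016]
ft_force: [-0.3, 0.2, -0.7]
opening: 0.0511
```

```bash
python3 plan.py .474 .0125 .16 0
```

```text
pose [0.4795 0.0132 0.0341] open 0.0511 F [-0.3  0.2 -0.7] t 3.75 n 3
[0.2, -0.0, 0.1] [-0.01, -0.13, -4.2]
[0.2, -0.0, 0.1] [-0.02, -0.15, -4.2]
[0.2, -0.0, 0.1] [-0.02, -0.17, -4.2]
```

Emit:
move_arm(commands=[0,0,0,0,0,-2,255,0,0,0,0,0,-4,255,0,0,0,0,0,-4,255,0,0,0,0,0,-4,255,0,0,0,0,0,-2,255,0,0,0,0,0,0,255])

```text
t: 4.35
eef_pos: [0.4757, 0.0122, 0.1986]
orientation: [2.213, 2.222, 0.009]
ft_force: [0.2, 0.5, -1.4]
opening: 0.0518
```

```bash
python3 plan.py .6005 -.2165 .2 0
```

```text
pose [0.4757 0.0122 0.1986] open 0.0518 F [ 0.2  0.5 -1.4] t 4.35 n 6
[0.1, -0.0, 0.0] [-3.82, 2.06, -0.01]
[0.1, -0.0, 0.0] [-3.82, 2.07, -0.01]
[0.1, -0.0, 0.0] [-3.82, 2.07, -0.01]
[0.1, -0.0, 0.0] [-3.82, 2.07, -0.01]
[0.1, -0.0, 0.0] [-3.81, 2.07, -0.02]
[0.1, -0.0, 0.0] [-3.81, 2.08, -0.02]
```

Emit:
move_arm(commands=[0,0,0,-2,1,0,255,0,0,0,-3.8,2.1,0,255,0,0,0,-3.8,2.1,0,255,0,0,0,-3.8,2.1,0,255,0,0,0,-3.8,2.1,0,255,0,0,0,-3.5,1.9,0,255,0,0,0,-2,1,0,255,0,0,0,0,0,0,255])

```text
t: 5.15
eef_pos: [0.6019, -0.2201, 0.189]
orientation: [-2.207, -2.234, 0.001]
ft_force: [-0.9, 0.1, -1.9]
opening: 0.051
```

```bash
python3 plan.py .6005 -.2165 .2 0; python3 wr.py w3
```

```text
pose [ 0.6019 -0.2201  0.189 ] open 0.051 F [-0.9  0.1 -1.9] t 5.15 n 1
[-0.1, 0.0, 0.7] [0.36, -0.14, -1.1]
[ 0.6019 -0.2201  0.189 ] [-0.22  0.44  0.68  1.49 -0.28  1.31  0.5 ]
```

View pics/w3.png

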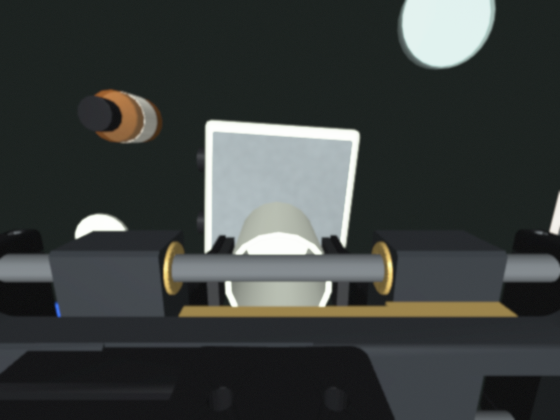

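The beaker is held upright above the plate, whose far corners are at about (213,134) and (352,141).

```bash
python3 wp.py w3 213 134 .078 352 141 .078; python3 plan.py .6005 -.2165 .125 0
```

```text
[213.0, 134.0, 0.078] [ 0.5409 -0.1509]
[352.0, 141.0, 0.078] [ 0.6681 -0.1556]
pose [ 0.6015 -0.2186  0.1888] open 0.0512 F [-1.   0.2 -1.6] t 5.2 n 2
[-0.0, -0.0, 0.4] [0.1, -0.04, 3.19]
[-0.0, -0.0, 0.4] [0.11, -0.05, 3.19]
```

Emit:
move_arm(commands=[0,0,0,0.1,-0.1,2,255,0,0,0,0,0,3,255,0,0,0,0,0,1,255,0,0,0,0,0,0,255,0,0,0,0,0,0,255])

```text
t: 5.7
eef_pos: [0.5992, -0.2127, 0.1253]
orientation: [-2.199, -2.235, 0.001]
ft_force: [-0.2, 0.3, -0.7]
opening: 0.0512
```

```bash
python3 plan.py .601 -.217 .113 0
```

```text
pose [ 0.5992 -0.2127  0.1253] open 0.0512 F [-0.2  0.3 -0.7] t 5.7 n 1
[-0.2, -0.2, 0.9] [-0.43, 0.18, 1.22]
```

Emit:
move_arm(commands=[0,0,0.5,-0.4,0.2,0.6,255,0,0,0,0,0,0.4,255,0,0,0,0,0,0.2,255,0,0,0,0,0,0,255])

```text
t: 6.1
eef_pos: [0.603, -0.2169, 0.1154]
orientation: [-2.211, -2.228, -0.004]
ft_force: [1.0, 0.5, -0.6]
opening: 0.0516
```

```bash
python3 plan.py .601 -.217 .113 0
```

```text
pose [ 0.603  -0.2169  0.1154] open 0.0516 F [ 1.   0.5 -0.6] t 6.1 n 1
[0.0, -0.2, 0.4] [-0.01, -0.2, 0.24]
```

Emit:
move_arm(commands=[0,0,0,0,-0.1,0.3,255,0,0,0,0,0,0.2,255,0,0,0,0,0,0,255])

```text
t: 6.4
eef_pos: [0.6021, -0.2175, 0.1124]
orientation: [-2.213, -2.228, -0.005]
ft_force: [0.2, -0.1, -1.4]
opening: 0.0512
```

```bash
python3 plan.py .601 -.217 .113 0
```

```text
pose [ 0.6021 -0.2175  0.1124] open 0.0512 F [ 0.2 -0.1 -1.4] t 6.4 n 1
[0.1, -0.2, 0.4] [0.06, -0.11, -0.06]
```

Emit:
move_arm(commands=[0,0,0,0,-0.1,0.15,255,0,0,0,0,0,0.1,255,0,0,0,0,0,0,255])

```text
t: 6.7
eef_pos: [0.6019, -0.2177, 0.1121]
orientation: [2.213, 2.229, 0.009]
ft_force: [0.4, 0.0, -0.7]
opening: 0.0515
```

```bash
python3 plan.py .601 -.217 .113 0;python3 - <<'E'
from h import *
f=manip.grab_frame("side"); cv2.imwrite("pics/s1.png",cv2.resize(f["img"][190:330,220:380,::-1],None,fx=4,fy=4))
E
```

```text
pose [ 0.6019 -0.2177  0.1121] open 0.0515 F [ 0.4  0.  -0.7] t 6.7 n 1
[0.3, -0.2, 0.4] [0.07, -0.09, -0.09]
```

View pics/s1.png

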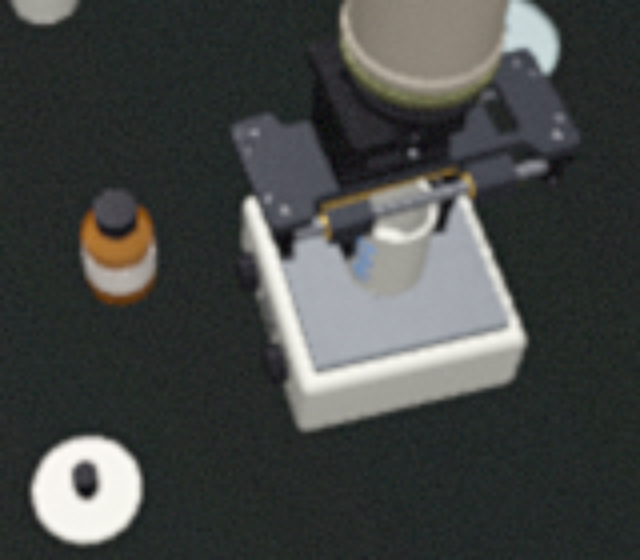

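Emit:
move_arm(commands=[0,0,0,0,0,0.2,255,0,0,0,0,0,0.2,255])

```text
t: 6.95
eef_pos: [0.6019, -0.2178, 0.1116]
orientation: [2.214, 2.228, 0.012]
ft_force: [-10.9, 6.0, 25.4]
opening: 0.0512
```

Contact confirmed (25 N upward). Easing off and releasing.

Emit:
move_arm(commands=[0,0,0,0,0,-0.1,255,0,0,0,0,0,0,100,0,0,0,0,0,0,0,0,0,0,0,0,0,0,0,0,0,0,0,0,0,0,0,0,0,0,0,0,0,0,0,0,0,0,0])

```text
t: 7.65
eef_pos: [0.6018, -0.2178, 0.1117]
orientation: [2.214, 2.229, 0.011]
ft_force: [-0.1, -0.3, 0.7]
opening: 0.0834
```

```bash
python3 plan.py .601 -.217 .113 0;python3 wr.py w4
```

```text
pose [ 0.6018 -0.2178  0.1117] open 0.0834 F [-0.1 -0.3  0.7] t 7.65 n 1
[0.3, -0.3, 0.4] [0.08, -0.07, -0.13]
[ 0.6018 -0.2178  0.1117] [-0.2   0.5   0.65  1.58 -0.33  1.16  0.52]
```

View pics/w4.png

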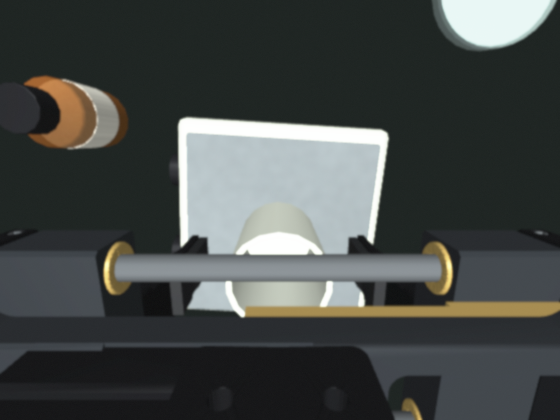

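The beaker stands free on the plate, at about (230–328, 285) between the open fingers. Raising and going to the cover.

Emit:
move_arm(commands=[0,0,0,0,0,-2,0,0,0,0,0,0,-4,0,0,0,0,0,0,-4,0,0,0,0,0,0,-2,0,0,0,0,0,0,0,0])

```text
t: 8.2
eef_pos: [0.6002, -0.2181, 0.2346]
orientation: [-2.213, -2.227, -0.008]
ft_force: [0.7, -0.4, 0.0]
opening: 0.0875
```

```bash
python3 plan.py .380 -.280 .2 0
```

```text
pose [ 0.6002 -0.2181  0.2346] open 0.0875 F [ 0.7 -0.4  0. ] t 8.2 n 6
[0.0, -0.0, 0.1] [-1.01, -3.68, 0.56]
[0.0, -0.0, 0.1] [-1.01, -3.68, 0.57]
[0.0, -0.0, 0.1] [-1.02, -3.67, 0.57]
[0.0, -0.0, 0.1] [-1.02, -3.67, 0.57]
[0.0, -0.0, 0.1] [-1.02, -3.67, 0.57]
[0.0, -0.0, 0.1] [-1.03, -3.67, 0.57]
```

Emit:
move_arm(commands=[0,0,0,-0.6,-2,0.3,0,0,0,0,-1.3,-3.7,0.6,0,0,0,0,-1.3,-3.7,0.6,0,0,0,0,-1.3,-3.7,0.6,0,0,0,0,-1.3,-3.7,0.6,0,0,0,0,-1.3,-3.7,0.6,0,0,0,0,-0.7,-1.7,0.3,0,0,0,0,0,0,0,0])

```text
t: 9.0
eef_pos: [0.3699, -0.2974, 0.1889]
orientation: [-2.204, -2.229, -0.006]
ft_force: [-0.3, 1.1, 0.3]
opening: 0.0868
```

```bash
python3 plan.py .380 -.300 .2 0; python3 wr.py w5
```

```text
pose [ 0.3699 -0.2974  0.1889] open 0.0868 F [-0.3  1.1  0.3] t 9.0 n 1
[-0.1, -0.5, 0.6] [-0.27, 1.01, -1.11]
[ 0.3699 -0.2974  0.1889] [-0.2  -0.    0.8   1.92 -0.    1.23  0.61]
```

View pics/w5.png

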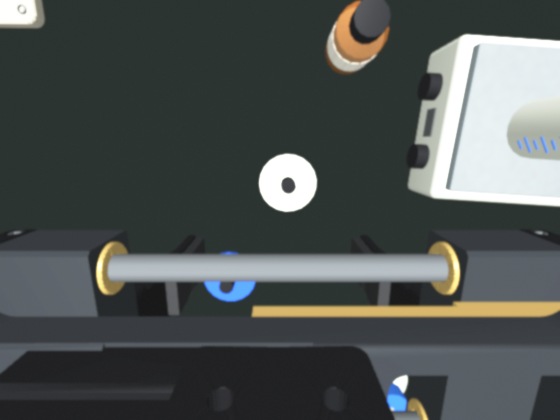

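The white disc is at (288,182) with its knob top at (288,185). The blue look-alike is at (230,277).

```bash
python3 wp.py w5 288 182 .006 288 185 .032 230 278 .006; python3 plan.py .3805 -.2800 .1 0
```

```text
[288.0, 182.0, 0.006] [ 0.3806 -0.2802]
[288.0, 185.0, 0.032] [ 0.3798 -0.2801]
[230.0, 278.0, 0.006] [ 0.3076 -0.4064]
pose [ 0.3711 -0.2968  0.1892] open 0.0872 F [-0.4 -0.4 -0.1] t 9.05 n 3
[-0.0, -0.1, 0.2] [0.53, 0.33, 2.98]
[-0.0, -0.1, 0.2] [0.54, 0.32, 2.97]
[-0.0, -0.1, 0.2] [0.55, 0.32, 2.97]
```

Emit:
move_arm(commands=[0,0,0.4,1.6,1.0,2,120,0,0,0,0,0,3,120,0,0,0,0,0,3,120,0,0,0,0,0,1,120,0,0,0,0,0,0,120,0,0,0,0,0,0,120])

```text
t: 9.65
eef_pos: [0.389, -0.2767, 0.0976]
orientation: [-2.205, -2.233, -0.006]
ft_force: [0.0, -0.5, 0.1]
opening: 0.0495
```

```bash
python3 plan.py .380 -.2800 .05 0
```

```text
pose [ 0.389  -0.2767  0.0976] open 0.0495 F [ 0.  -0.5  0.1] t 9.65 n 2
[0.0, -0.1, 0.4] [-0.17, -0.45, 2.38]
[0.0, -0.1, 0.4] [-0.17, -0.45, 2.38]
```

Emit:
move_arm(commands=[0,0,0.5,-0.3,-0.9,0,120,0,0,0,0,0,3,120,0,0,0,0,0,2,120,0,0,0,0,0,0,120])

```text
t: 10.05
eef_pos: [0.3823, -0.2821, 0.0513]
orientation: [2.215, 2.221, 0.012]
ft_force: [-0.7, 0.1, 0.4]
opening: 0.0459
```

```bash
python3 plan.py .380 -.2800 .013 0
```

```text
pose [ 0.3823 -0.2821  0.0513] open 0.0459 F [-0.7  0.1  0.4] t 10.05 n 1
[0.5, -0.1, 0.1] [0.2, -0.26, 3.83]
```

Emit:
move_arm(commands=[0.4,0,0,0.2,-0.2,2,120,0,0,0,0,0,1.3,120,0,0,0,0,0,0,120,0,0,0,0,0,0,120])

```text
t: 10.45
eef_pos: [0.3825, -0.2822, 0.0222]
orientation: [2.217, 2.218, 0.009]
ft_force: [-0.8, 0.1, -0.9]
opening: 0.0463
```

```bash
python3 plan.py .380 -.2800 .013 0; python3 wr.py w6
```

```text
pose [ 0.3825 -0.2822  0.0222] open 0.0463 F [-0.8  0.1 -0.9] t 10.45 n 1
[0.4, -0.0, 0.0] [0.22, -0.25, 0.92]
[ 0.3825 -0.2822  0.0222] [-0.13  0.28  0.75  2.09 -0.26  0.86  0.77]
```

View pics/w6.png

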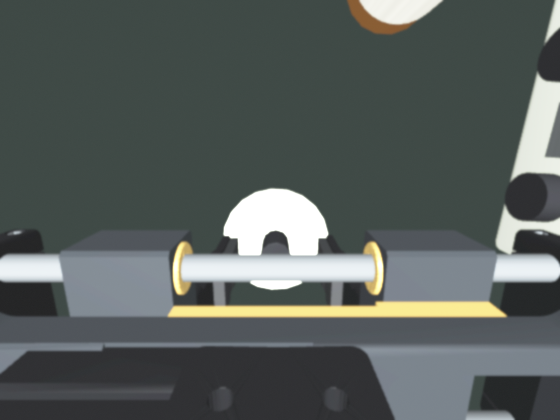

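The knob (276,242) is between the fingers, straddled evenly. Going down the last bit and gripping.

Emit:
move_arm(commands=[0.4,0,0,0.2,-0.2,0.9,120,0,0,0,0,0,0.2,120,0,0,0,0,0,0,120])

```text
t: 10.8
eef_pos: [0.3816, -0.2805, 0.012]
orientation: [2.219, 2.221, 0.004]
ft_force: [-0.1, -0.1, -0.3]
opening: 0.046
```

```bash
python3 plan.py .380 -.2800 .013 0
```

```text
pose [ 0.3816 -0.2805  0.012 ] open 0.046 F [-0.1 -0.1 -0.3] t 10.8 n 1
[0.2, -0.0, 0.0] [0.05, -0.16, -0.1]
```

Emit:
move_arm(commands=[0,0,0,0,-0.1,0,255,0,0,0,0,0,0,255,0,0,0,0,0,0,255,0,0,0,0,0,0,255,0,0,0,0,0,0,255], newtons=25)

```text
t: 11.3
eef_pos: [0.3806, -0.2806, 0.0123]
orientation: [2.219, 2.22, 0.004]
ft_force: [-0.6, -0.8, -0.4]
opening: 0.0174
```

Emit:
move_arm(commands=[0,0,0,0,0,-2,255,0,0,0,0,0,-3,255,0,0,0,0,0,-3,255,0,0,0,0,0,-4,255,0,0,0,0,0,-4,255,0,0,0,0,0,-4,255,0,0,0,0,0,-2,255,0,0,0,0,0,0,255])

```text
t: 12.1
eef_pos: [0.3779, -0.2805, 0.2399]
orientation: [-2.223, -2.219, -0.001]
ft_force: [1.0, -0.1, -0.9]
opening: 0.017
```

```bash
python3 plan.py .601 -.240 .22 0; python3 wr.py w7
```

```text
pose [ 0.3779 -0.2805  0.2399] open 0.017 F [ 1.  -0.1 -0.9] t 12.1 n 6
[-0.0, -0.0, -0.0] [0.68, 3.72, 0.33]
[-0.0, -0.0, -0.0] [0.68, 3.72, 0.33]
[-0.0, -0.0, -0.0] [0.68, 3.72, 0.33]
[-0.0, -0.0, -0.0] [0.68, 3.72, 0.33]
[-0.0, -0.0, -0.0] [0.68, 3.72, 0.33]
[-0.0, -0.0, -0.0] [0.68, 3.72, 0.33]
[ 0.3779 -0.2805  0.2399] [-0.28 -0.08  0.79  1.86  0.06  1.34  0.5 ]
```

View pics/w7.png

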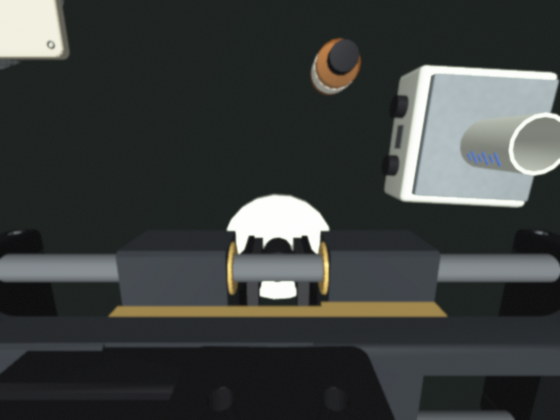

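```bash
python3 wp.py w7 278 246 .2337 540 145 .148
```

```text
[278.0, 246.0, 0.2337] [ 0.377  -0.2792]
[540.0, 145.0, 0.148] [ 0.6014 -0.2203]
```

Emit:
move_arm(commands=[0,0,0,0.4,2,0,255,0,0,0,0.6,3.7,0,255,0,0,0,0.6,3.7,0,255,0,0,0,0.6,3.7,0,255,0,0,0,0.4,3.7,0,255,0,0,0,0.2,3.5,0,255,0,0,0,0,1.8,0,255,0,0,0,0,0,0,255])

```text
t: 12.95
eef_pos: [0.6024, -0.2508, 0.2222]
orientation: [-2.214, -2.205, 0.009]
ft_force: [0.9, 0.2, -0.7]
opening: 0.0174
```

```bash
sleep 0;python3 plan.py .601 -.217 .2 0; python3 wr.py w8
```

```text
pose [ 0.6024 -0.2508  0.2222] open 0.0174 F [ 0.9  0.2 -0.7] t 12.95 n 1
[-0.9, -0.4, -0.2] [3.36, -0.12, 2.25]
[ 0.6024 -0.2508  0.2222] [-0.2   0.48  0.75  1.4  -0.33  1.41  0.55]
```

View pics/w8.png

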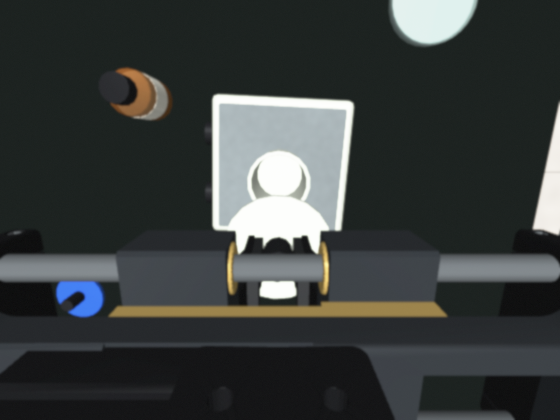

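The beaker rim is visible: left 247, right 310, top 152, so its centre is near (278.5,183). The cover is held flat below it in the image.

```bash
python3 wp.py w8 278.5 183 .148 247 183 .148 310 183 .148 278.5 152 .148 278 246 .2159; python3 plan.py .601 -.219 .2 0
```

```text
[278.5, 183.0, 0.148] [ 0.6009 -0.2198]
[247.0, 183.0, 0.148] [ 0.575  -0.2198]
[310.0, 183.0, 0.148] [ 0.6268 -0.2199]
[278.5, 152.0, 0.148] [ 0.601  -0.1948]
[278.0, 246.0, 0.2159] [ 0.6014 -0.2494]
pose [ 0.6012 -0.2511  0.2221] open 0.017 F [-0.4  0.7 -1. ] t 13.0 n 1
[-1.0, -0.4, -0.3] [3.19, 0.0, 2.24]
```

Emit:
move_arm(commands=[-0.5,-0.3,0,1.5,0,0,255,-0.4,0,0,1.3,0,1.5,255,0,0,0,0,0,1.5,255,0,0,0,0,0,0.5,255,0,0,0,0,0,0,255])

```text
t: 13.5
eef_pos: [0.595, -0.226, 0.1823]
orientation: [-2.229, -2.204, 0.005]
ft_force: [0.3, 0.0, -0.1]
opening: 0.0175
```

```bash
python3 plan.py .601 -.2215 .17 0
```

```text
pose [ 0.595  -0.226   0.1823] open 0.0175 F [ 0.3  0.  -0.1] t 13.5 n 1
[-0.4, -0.1, -0.6] [0.46, 0.61, 1.22]
```

Emit:
move_arm(commands=[-0.4,0,-0.6,0.4,0.6,0.4,255,0,0,0,0,0,0.4,255,0,0,0,0,0,0,255,0,0,0,0,0,0,255])

```text
t: 13.9
eef_pos: [0.6013, -0.224, 0.1746]
orientation: [2.224, 2.219, 0.004]
ft_force: [0.1, -0.5, -0.1]
opening: 0.0172
```

```bash
python3 plan.py .601 -.2215 .163 0
```

```text
pose [ 0.6013 -0.224   0.1746] open 0.0172 F [ 0.1 -0.5 -0.1] t 13.9 n 1
[0.1, -0.1, -0.1] [0.25, -0.03, 1.16]
```

Emit:
move_arm(commands=[0,0,0,0.3,0,0.6,255,0,0,0,0,0,0.4,255,0,0,0,0,0,0,255])

```text
t: 14.2
eef_pos: [0.6015, -0.2211, 0.1642]
orientation: [2.223, 2.218, 0.004]
ft_force: [1.2, 0.0, -0.5]
opening: 0.0171
```

```bash
python3 plan.py .601 -.2215 .160 0; python3 wr.py w9
python3 - <<'E'
from h import *
f=manip.grab_frame("side"); cv2.imwrite("pics/s2.png",cv2.resize(f["img"][190:330,220:380,::-1],None,fx=4,fy=4))
E
```

```text
pose [ 0.6015 -0.2211  0.1642] open 0.0171 F [ 1.2  0.  -0.5] t 14.2 n 1
[0.2, -0.1, -0.1] [-0.04, -0.05, 0.42]
[ 0.6015 -0.2211  0.1642] [-0.26  0.48  0.73  1.53 -0.33  1.26  0.52]
```

View pics/s2.png

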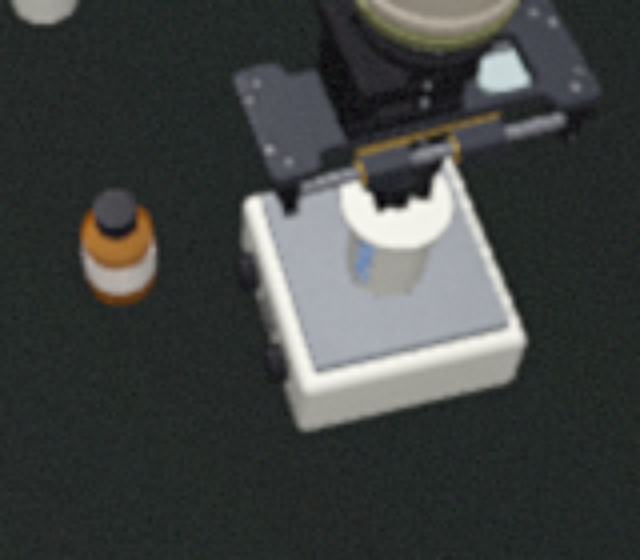

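View pics/w9.png

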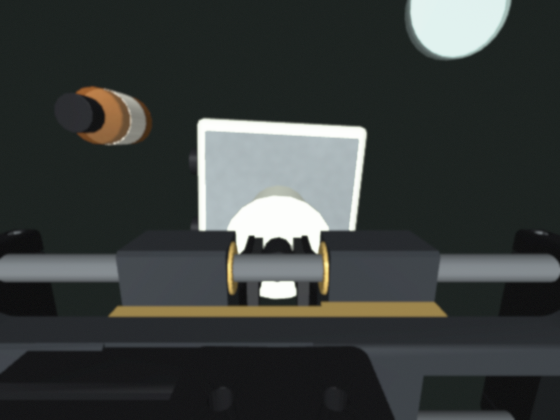

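The cover is centred just above the beaker. Lowering in small steps until the force rises.

Emit:
move_arm(commands=[0,0,0,0,0,0.2,255,0,0,0,0,0,0.15,255,0,0,0,0,0,0,255])

```text
t: 14.6
eef_pos: [0.6019, -0.2212, 0.1612]
orientation: [2.223, 2.217, 0.005]
ft_force: [-0.3, 0.5, -0.4]
opening: 0.0173
```

Emit:
move_arm(commands=[0,0,0,0,0,0.1,255,0,0,0,0,0,0.1,255])

```text
t: 14.8
eef_pos: [0.6022, -0.2215, 0.1603]
orientation: [2.222, 2.217, 0.006]
ft_force: [-3.3, 2.0, 12.0]
opening: 0.0173
```

Contact at z=0.160, as predicted. Releasing.

Emit:
move_arm(commands=[0,0,0,0,0,0,255,0,0,0,0,0,0,150,0,0,0,0,0,0,120,0,0,0,0,0,0,120,0,0,0,0,0,0,120,0,0,0,0,0,0,120])

```text
t: 15.4
eef_pos: [0.6024, -0.2217, 0.1605]
orientation: [2.222, 2.216, 0.007]
ft_force: [0.4, -0.6, -0.9]
opening: 0.0439
```

Emit:
move_arm(commands=[0,0,0,0,0,-1,120,0,0,0,0,0,-2,120,0,0,0,0,0,-3,120,0,0,0,0,0,-2,120,0,0,0,0,0,0,0])

```text
t: 15.9
eef_pos: [0.6015, -0.2218, 0.2454]
orientation: [2.223, 2.216, 0.005]
ft_force: [0.8, -0.0, -0.1]
opening: 0.0492
```

```bash
python3 plan.py .444 -.155 .22 0; python3 wr.py w10
python3 - <<'E'
from h import *
f=manip.grab_frame("side"); cv2.imwrite("pics/s3.png",cv2.resize(f["img"][190:330,220:380,::-1],None,fx=4,fy=4))
E
```

```text
pose [ 0.6015 -0.2218  0.2454] open 0.0492 F [ 0.8 -0.  -0.1] t 15.9 n 4
[0.1, -0.0, -0.0] [1.66, -3.95, 0.62]
[0.1, -0.0, -0.0] [1.66, -3.94, 0.62]
[0.1, -0.0, -0.0] [1.67, -3.94, 0.63]
[0.1, -0.0, -0.0] [1.67, -3.94, 0.63]
[ 0.6015 -0.2218  0.2454] [-0.27  0.42  0.76  1.42 -0.29  1.41  0.49]
```

View pics/s3.png

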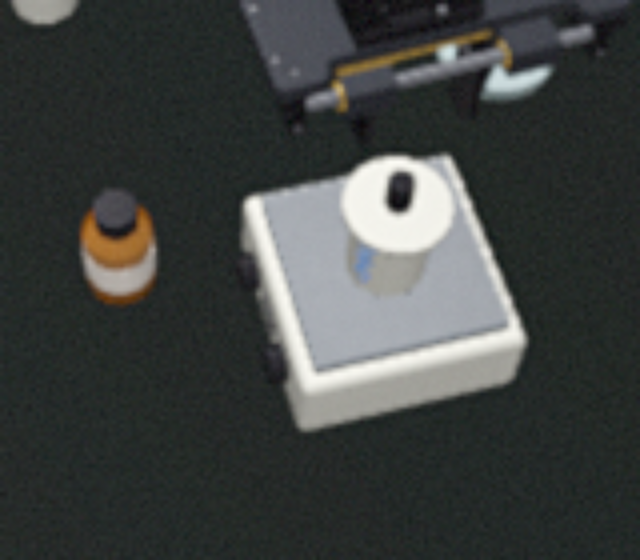

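The cover lies flat and centred on the beaker, knob up. Next is the amber bottle.

Emit:
move_arm(commands=[0,0,0,0.8,-2,0,0,0,0,0,1.7,-3.8,0.3,0,0,0,0,1.7,-3.8,0.5,0,0,0,0,1.5,-3.6,0.5,0,0,0,0,0.8,-2,0.3,0,0,0,0,0,0,0,0,0,0,0,0,0,0,0])

```text
t: 16.7
eef_pos: [0.4404, -0.1517, 0.2174]
orientation: [-2.214, -2.218, 0.009]
ft_force: [0.3, 0.5, 0.2]
opening: 0.0868
```

```bash
python3 wr.py w11; python3 plan.py .4438 -.1345 .13 0
```

```text
[ 0.4404 -0.1517  0.2174] [-0.54 -0.06  0.76  1.9   0.04  1.3   0.21]
pose [ 0.4405 -0.1519  0.2174] open 0.0867 F [ 0.5 -0.2 -0.2] t 16.75 n 2
[-0.3, -0.0, 0.0] [0.87, 0.21, 4.37]
[-0.3, -0.0, 0.0] [0.87, 0.19, 4.37]
```

View pics/w11.png

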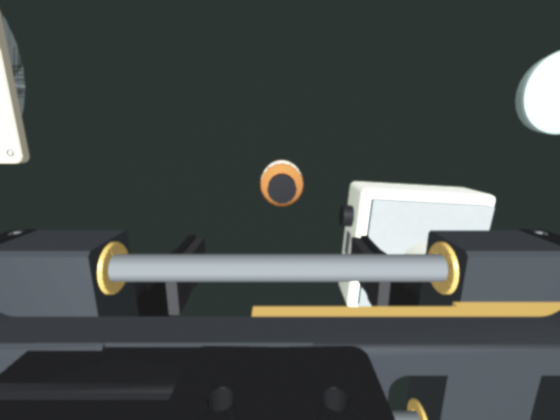

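```bash
python3 wp.py w11 282 188 .09
```

```text
[282.0, 188.0, 0.09] [ 0.4425 -0.134 ]
```

Emit:
move_arm(commands=[-0.3,0,0,1.7,0.4,0,0,0,0,0,0,0,2,0,0,0,0,0,0,4,0,0,0,0,0,0,2,0,0,0,0,0,0,0,0,0,0,0,0,0,0,0])

```text
t: 17.35
eef_pos: [0.4486, -0.1377, 0.135]
orientation: [2.223, 2.219, -0.012]
ft_force: [0.6, -0.6, 0.4]
opening: 0.0869
```

```bash
python3 plan.py .4438 -.1345 .03 0
```

```text
pose [ 0.4486 -0.1377  0.135 ] open 0.0869 F [ 0.6 -0.6  0.4] t 17.35 n 3
[-0.1, 0.1, -0.0] [0.13, -0.15, 3.5]
[-0.1, 0.1, -0.0] [0.12, -0.15, 3.5]
[-0.1, 0.1, -0.0] [0.11, -0.16, 3.5]
```

Emit:
move_arm(commands=[0,0.3,0,0.4,-0.5,0,0,0,0,0,0,0,2,0,0,0,0,0,0,4,0,0,0,0,0,0,3,0,0,0,0,0,0,1,0,0,0,0,0,0,0,0])

```text
t: 17.95
eef_pos: [0.449, -0.1334, 0.0393]
orientation: [2.221, 2.216, 0.009]
ft_force: [-0.4, 0.4, 0.5]
opening: 0.087
```

```bash
python3 plan.py .4435 -.1345 .03 0
```

```text
pose [ 0.449  -0.1334  0.0393] open 0.087 F [-0.4  0.4  0.5] t 17.95 n 1
[0.4, -0.1, -0.1] [-0.11, -0.55, 0.92]
```

Emit:
move_arm(commands=[0.4,0,0,-0.1,-0.5,0.6,0,0,0,0,0,0,0,0,0,0,0,0,0,0,255,0,0,0,0,0,0,255,0,0,0,0,0,0,255,0,0,0,0,0,0,255,0,0,0,0,0,0,255], newtons=30)

```text
t: 18.65
eef_pos: [0.4472, -0.1345, 0.0381]
orientation: [2.221, 2.217, 0.011]
ft_force: [-1.2, -0.1, 0.7]
opening: 0.0551
```

```bash
python3 plan.py .4435 -.1345 .15 0; python3 wr.py w12
```

```text
pose [ 0.4472 -0.1345  0.0381] open 0.0551 F [-1.2 -0.1  0.7] t 18.65 n 3
[0.1, -0.1, -0.0] [0.01, -0.1, -3.73]
[0.1, -0.1, -0.0] [0.01, -0.11, -3.73]
[0.1, -0.1, -0.0] [0.0, -0.11, -3.73]
[ 0.4472 -0.1345  0.0381] [-0.48  0.22  0.75  2.1  -0.2   0.88  0.38]
```

View pics/w12.png

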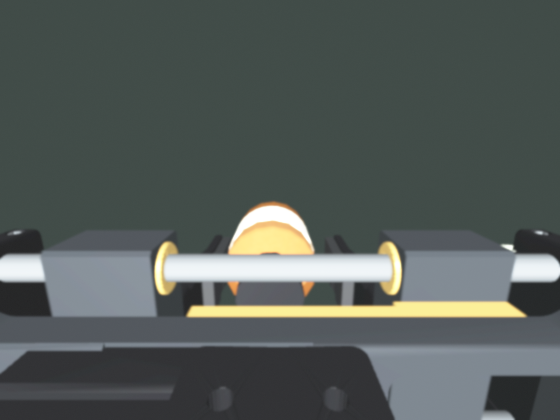

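Grip height is 8 mm higher than wanted, so I'll open slightly, lower, and close again.

Emit:
move_arm(commands=[0,0,0,0,-0.3,0,60,0,0,0,0,0,0.4,60,0,0,0,0,0,0.4,60,0,0,0,0,0,0.2,60,0,0,0,0,0,0,60])

```text
t: 19.2
eef_pos: [0.4436, -0.1344, 0.0268]
orientation: [2.222, 2.217, 0.01]
ft_force: [0.8, -0.1, -0.4]
opening: 0.0666
```

```bash
python3 plan.py .4435 -.1345 .03 0
```

```text
pose [ 0.4436 -0.1344  0.0268] open 0.0666 F [ 0.8 -0.1 -0.4] t 19.2 n 1
[0.4, -0.1, -0.1] [-0.01, -0.01, -0.32]
```

Emit:
move_arm(commands=[0,0,0,0,0,-0.2,255,0,0,0,0,0,0,255,0,0,0,0,0,0,255,0,0,0,0,0,0,255,0,0,0,0,0,0,255,0,0,0,0,0,0,255])

```text
t: 19.8
eef_pos: [0.4438, -0.1345, 0.0291]
orientation: [2.221, 2.217, 0.01]
ft_force: [-0.4, 0.4, -1.3]
opening: 0.0474
```

Emit:
move_arm(commands=[0,0,0,0,0,-2,255,0,0,0,0,0,-3,255,0,0,0,0,0,-4,255,0,0,0,0,0,-4,255,0,0,0,0,0,-3,255,0,0,0,0,0,0,255])

```text
t: 20.4
eef_pos: [0.4403, -0.1352, 0.1934]
orientation: [-2.225, -2.217, -0.002]
ft_force: [0.1, 0.1, -2.0]
opening: 0.0475
```

```bash
python3 plan.py .599 .1525 .19 13.7; python3 wr.py w13
```

```text
pose [ 0.4403 -0.1352  0.1934] open 0.0475 F [ 0.1  0.1 -2. ] t 20.4 n 8
[0.0, -0.0, -1.7] [3.6, 1.97, 0.05]
[0.0, -0.0, -1.7] [3.54, 2.08, 0.05]
[0.0, -0.0, -1.7] [3.48, 2.19, 0.05]
[0.0, -0.0, -1.7] [3.41, 2.29, 0.05]
[0.0, -0.0, -1.7] [3.34, 2.39, 0.05]
[0.0, -0.0, -1.7] [3.26, 2.49, 0.04]
[0.0, -0.0, -1.7] [3.19, 2.59, 0.04]
[0.0, -0.0, -1.7] [3.11, 2.69, 0.04]
[ 0.4403 -0.1352  0.1934] [-0.58 -0.06  0.77  1.95  0.05  1.24  0.17]
```

View pics/w13.png

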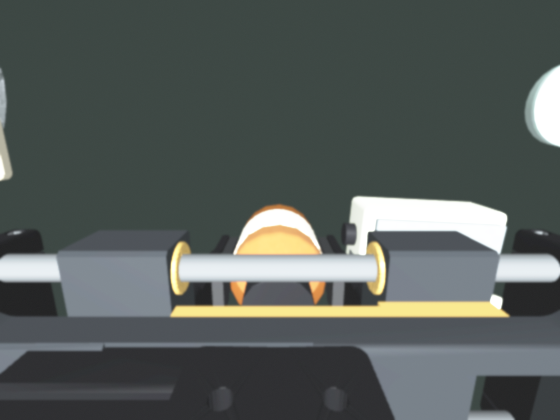

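The amber bottle is held upright. Carrying it to the tray.

Emit:
move_arm(commands=[0,0,-1.7,2,1,0,255,0,0,-1.7,3.5,2.1,0,255,0,0,-1.7,3.5,2.2,0,255,0,0,-1.7,3.4,2.3,0,255,0,0,-1.7,3.3,2.4,0,255,0,0,-1.7,3.3,2.5,0,255,0,0,-1.7,2.5,2,0,255,0,0,-1.7,1,1,0,255])

```text
t: 21.25
eef_pos: [0.5705, 0.1168, 0.176]
orientation: [-1.925, -2.463, 0.018]
ft_force: [-0.2, -0.1, -0.8]
opening: 0.0474
```

Emit:
move_arm(commands=[0,0,0,0,0,0,255,0,0,0,0,0,0,255])

```text
t: 21.45
eef_pos: [0.5694, 0.1181, 0.1722]
orientation: [-1.919, -2.465, 0.027]
ft_force: [0.2, -0.3, -0.9]
opening: 0.0471
```

```bash
python3 wr.py w14; python3 plan.py .599 .1525 .19 13.7
```

```text
[0.5694 0.1181 0.1722] [-0.75  0.31  0.58  1.65 -0.18  1.25  0.11]
pose [0.5692 0.1179 0.1723] open 0.0475 F [-0.3  0.3 -1.5] t 21.5 n 2
[-0.7, -0.1, 0.2] [1.32, 1.84, -0.93]
[-0.7, -0.1, 0.2] [1.32, 1.85, -0.9]
```

View pics/w14.png

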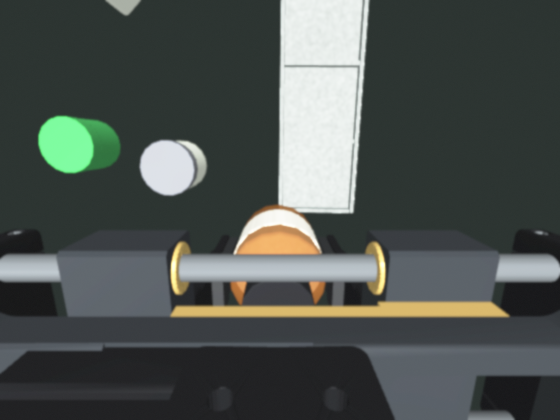

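The tray's near end has corners at (279,212) and (353,213), and the first divider runs (283,66)–(358,67).

```bash
python3 wp.py w14 279 212 .016 354 213 .016 282 66 .016 362 67 .016; python3 plan.py .599 .1525 .15 13.7
```

```text
[279.0, 212.0, 0.016] [0.5695 0.1037]
[354.0, 213.0, 0.016] [0.6516 0.1238]
[282.0, 66.0, 0.016] [0.5351 0.2515]
[362.0, 67.0, 0.016] [0.6132 0.2698]
pose [0.5692 0.1179 0.1723] open 0.0475 F [-0.3  0.3 -1.5] t 21.5 n 2
[-0.7, -0.1, 0.2] [1.31, 1.89, 1.07]
[-0.7, -0.1, 0.2] [1.32, 1.87, 1.09]
```

Run:
```python
import cv2
a=cv2.imread('pics/w14.png'); cv2.imwrite('pics/w14z.png',cv2.resize(a[0:230,250:400],None,fx=2.6,fy=2.6,interpolation=cv2.INTER_CUBIC))
a=cv2.imread('pics/top0.png'); cv2.imwrite('pics/topt.png',cv2.resize(a[175:235,165:255],None,fx=8,fy=8,interpolation=cv2.INTER_CUBIC))
```

```text
(no output)
```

View pics/w14z.png

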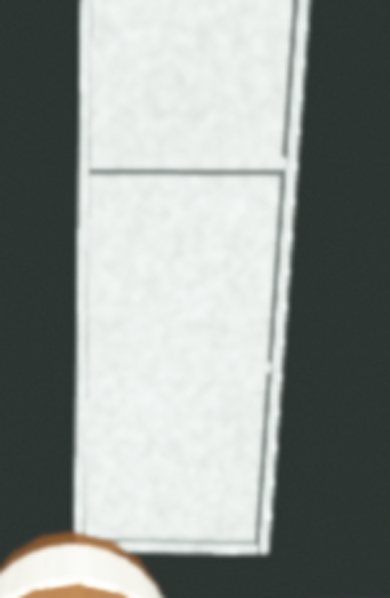

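View pics/topt.png

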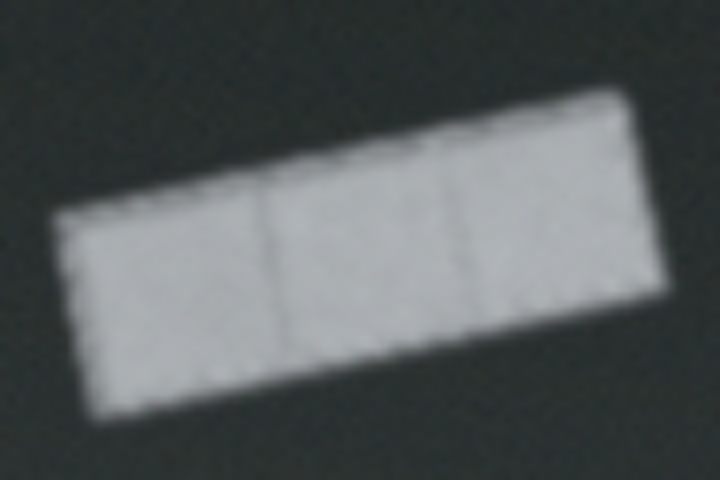

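The near divider shows only as a gap at the right wall. The line I measured is the second divider, so the tray centre is (0.582,0.227) at 13.8°, consistent with before.

Emit:
move_arm(commands=[-0.7,-0.1,0.2,1.3,1.9,0,255,-0.7,0,0.2,1.3,1.9,0.5,255,0,0,0,0,0,1,255,0,0,0,0,0,0,255,0,0,0,0,0,0,255])

```text
t: 22.0
eef_pos: [0.599, 0.1445, 0.1566]
orientation: [-1.954, -2.459, -0.001]
ft_force: [-0.0, 0.6, -1.7]
opening: 0.0471
```

```bash
python3 plan.py .5998 .1525 .06 13.8
```

```text
pose [0.599  0.1445 0.1566] open 0.0471 F [-0.   0.6 -1.7] t 22.0 n 3
[-0.0, -0.0, -0.3] [0.25, 0.09, 3.22]
[-0.0, -0.0, -0.3] [0.25, 0.09, 3.22]
[-0.0, -0.0, -0.3] [0.25, 0.09, 3.22]
```

Emit:
move_arm(commands=[0,0,-0.5,0.8,0.3,0,255,0,0,0,0,0,2,255,0,0,0,0,0,3,255,0,0,0,0,0,3,255,0,0,0,0,0,1,255,0,0,0,0,0,0,255,0,0,0,0,0,0,255])

```text
t: 22.7
eef_pos: [0.6018, 0.1532, 0.0695]
orientation: [1.945, 2.466, 0.011]
ft_force: [0.9, 0.3, -0.4]
opening: 0.0473
```

```bash
python3 plan.py .5998 .1525 .036 13.8; python3 wr.py w15
```

```text
pose [0.6018 0.1532 0.0695] open 0.0473 F [ 0.9  0.3 -0.4] t 22.7 n 1
[0.4, -0.2, -0.3] [-0.04, -0.23, 3.35]
[0.6018 0.1532 0.0695] [-0.73  0.48  0.53  1.67 -0.28  1.05  0.12]
```

View pics/w15.png

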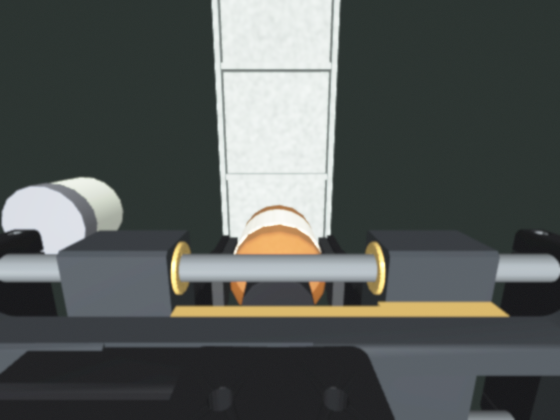

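Aligned with the tray: the near divider is at row 175, the second at row 70, and the bottle is centred between the walls. Lowering.

```bash
python3 wp.py w15 277 175 .016 277 70 .016
```

```text
[277.0, 175.0, 0.016] [0.5913 0.1918]
[277.0, 70.0, 0.016] [0.5746 0.2617]
```

Emit:
move_arm(commands=[0.4,-0.2,-0.3,0,-0.2,1.5,255,0,0,0,0,0,1,255,0,0,0,0,0,0.4,255,0,0,0,0,0,0.2,255,0,0,0,0,0,0,255])

```text
t: 23.25
eef_pos: [0.6015, 0.1536, 0.0388]
orientation: [1.937, 2.471, 0.004]
ft_force: [-0.2, -0.6, -1.0]
opening: 0.0474
```

```bash
python3 plan.py .5998 .1525 .034 13.8
```

```text
pose [0.6015 0.1536 0.0388] open 0.0474 F [-0.2 -0.6 -1. ] t 23.25 n 1
[0.2, -0.0, 0.0] [-0.06, -0.19, 0.47]
```

Emit:
move_arm(commands=[0,0,0,0,-0.1,0.3,255,0,0,0,0,0,0.2,255,0,0,0,0,0,0,255])

```text
t: 23.55
eef_pos: [0.6008, 0.1533, 0.0338]
orientation: [1.937, 2.471, 0.005]
ft_force: [0.5, -0.2, -0.8]
opening: 0.0477
```

Emit:
move_arm(commands=[0,0,0,0,0,0.15,255,0,0,0,0,0,0.1,255])

```text
t: 23.75
eef_pos: [0.6012, 0.1533, 0.033]
orientation: [1.938, 2.471, 0.007]
ft_force: [-7.2, -0.5, 14.2]
opening: 0.0474
```

Contact. Opening and rising.

Emit:
move_arm(commands=[0,0,0,0,0,0,255,0,0,0,0,0,0,100,0,0,0,0,0,0,50,0,0,0,0,0,0,50,0,0,0,0,0,0,50,0,0,0,0,0,0,50])

```text
t: 24.35
eef_pos: [0.6021, 0.1535, 0.034]
orientation: [1.937, 2.47, 0.01]
ft_force: [-0.5, 0.6, -0.4]
opening: 0.0686
```

Emit:
move_arm(commands=[0,0,0,0,0,-1,50,0,0,0,0,0,-3,50,0,0,0,0,0,-4,50,0,0,0,0,0,-4,50,0,0,0,0,0,-4,0,0,0,0,0,0,-2,0,0,0,0,0,0,0,0])

```text
t: 25.05
eef_pos: [0.6004, 0.1519, 0.2245]
orientation: [1.939, 2.468, 0.009]
ft_force: [-1.5, 0.2, -0.9]
opening: 0.084
```

```bash
python3 wr.py w16; python3 plan.py .4 .27 .2 52;  python3 - <<'E'
from h import *
f=manip.grab_frame("side"); cv2.imwrite("pics/s4.png",cv2.resize(f["img"][80:330,160:380,::-1],None,fx=2.4,fy=2.4))
E
```

```text
[0.6004 0.1519 0.2245] [-0.77  0.34  0.58  1.51 -0.19  1.34  0.06]
pose [0.6001 0.1518 0.2232] open 0.085 F [ 0.2 -0.7  0.2] t 25.1 n 6
[0.0, 0.0, -6.4] [2.7, -2.77, 0.37]
[0.0, 0.0, -6.4] [3.0, -2.46, 0.38]
[0.0, 0.0, -6.4] [3.25, -2.11, 0.38]
[0.0, 0.0, -6.4] [3.46, -1.73, 0.38]
[0.0, 0.0, -6.4] [3.64, -1.34, 0.38]
[0.0, 0.0, -6.4] [3.76, -0.92, 0.38]
```

View pics/s4.png

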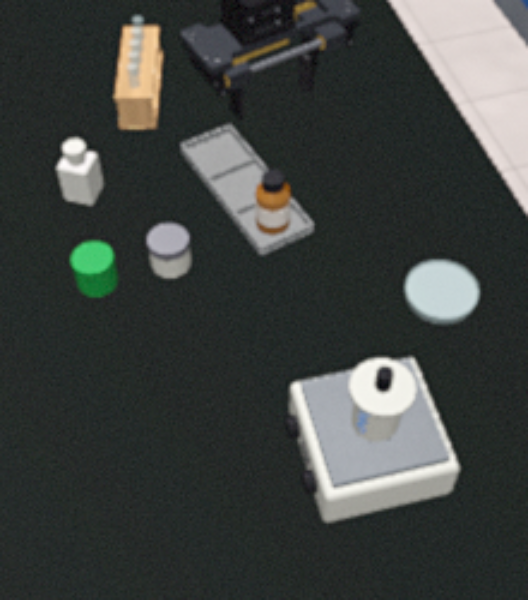

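The amber bottle stands in the near bay. Next is the square bottle.

Emit:
move_arm(commands=[0,0,-6.4,1.8,-1.8,0,0,0,0,-6.4,3.1,-2.5,0.2,0,0,0,-6.4,3.3,-2.2,0.4,0,0,0,-6.4,3.5,-1.9,0.4,0,0,0,-6.4,3.7,-1.5,0.4,0,0,0,-6.4,3.8,-1.0,0.4,0,0,0,0,2,-0.5,0,0,0,0,0,0,0,0,0])

```text
t: 25.95
eef_pos: [0.3707, 0.2684, 0.1896]
orientation: [-0.975, -2.98, 0.027]
ft_force: [-0.1, 0.2, -0.6]
opening: 0.0866
```

```bash
python3 wr.py w17; python3 plan.py .362 .290 .14 52
```

```text
[0.3707 0.2684 0.1896] [-1.07 -0.02  0.34  1.93  0.01  1.24  0.21]
pose [0.3718 0.2678 0.1896] open 0.0869 F [ 0.8 -0.7 -0.9] t 26.0 n 2
[-0.5, 0.0, 0.9] [1.05, 0.65, 2.47]
[-0.5, 0.0, 0.9] [1.06, 0.61, 2.47]
```

View pics/w17.png

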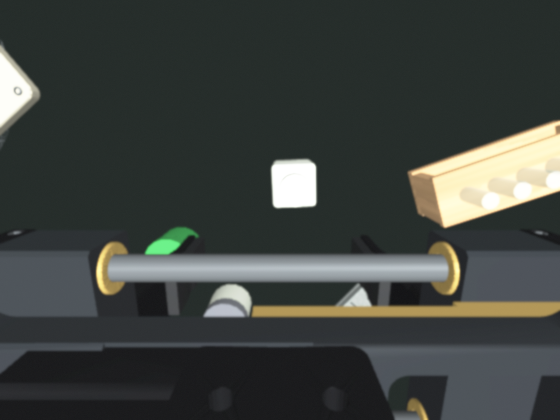

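The square bottle's shoulder face is at (272–316, 162–207), nearly aligned with the jaws. Cap centre near (296,185). Measuring yaw.

Run:
```python
import cv2,numpy as np,subprocess
from h import *
a=cv2.imread('pics/w17.png'); g=a.max(2).astype(np.uint8)
m=np.zeros_like(g); m[140:215,250:340]=(g[140:215,250:340]>150)
c,_=cv2.findContours(m,0,1); c=max(c,key=cv2.contourArea)
d=np.load("pics/w17.npz"); W=d["W"];f=dict(camera_matrix=d["K"],eye=W[:3,3],orientation=R.from_matrix(W[:3,:3]).as_rotvec())
P=np.array([onz(f,u,v,.064)[:2] for u,v in c[:,0]]).astype(np.float32)*1000
print(cv2.minAreaRect(P), cv2.boundingRect(c))
print(onz(f,296,185,.09))
cv2.imwrite('pics/sqz.png',cv2.resize(a[140:230,240:350],None,fx=6,fy=6,interpolation=cv2.INTER_CUBIC))
```

```text
((359.5906677246094, 292.2799987792969), (44.40082550048828, 47.92904281616211), 56.662330627441406) (271, 159, 46, 49)
[0.35812011 0.29511119 0.09      ]
```

View pics/sqz.png

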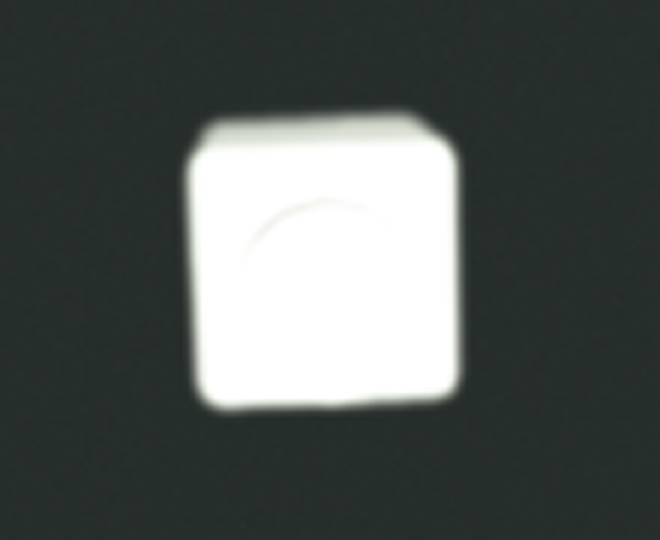

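```bash
python3 - <<'E'
from h import *
d=np.load("pics/w17.npz"); W=d["W"];f=dict(camera_matrix=d["K"],eye=W[:3,3],orientation=R.from_matrix(W[:3,:3]).as_rotvec())
q=lambda x,y,z:onz(f,x/6+240-.4,y/6+140-.4,z)[:2]
print("c",q(325,275,.064),"cap",q(330,288,.09))
for a,b in [((220,408),(440,400)),((205,150),(440,140)),((188,180),(198,370)),((458,180),(460,370))]:
    v=q(*b,.064)-q(*a,.064); print(np.degrees(np.arctan2(v[1],v[0])),np.linalg.norm(v))
print(q(188,160,.064)-q(457,160,.064))
E
python3 plan.py .361 .2915 .14 54
```

```text
c [0.36109651 0.29162713] cap [0.35931813 0.29269711]
56.15372775744455 0.03734987985466954
56.26515242851691 0.038485331830788574
-33.52515087805747 0.03203516174081076
-33.805473601336246 0.031935776701120806
[-0.02602503 -0.03563517]
pose [0.3718 0.2678 0.1896] open 0.0869 F [ 0.8 -0.7 -0.9] t 26.0 n 2
[-0.5, 0.0, -0.1] [1.14, 0.68, 2.47]
[-0.5, 0.0, -0.1] [1.14, 0.66, 2.47]
```

```bash
python3 plan.py .3605 .2918 .14 56.2
```

```text
pose [0.3718 0.2678 0.1896] open 0.0869 F [ 0.8 -0.7 -0.9] t 26.0 n 2
[-0.5, -0.0, -1.2] [1.17, 0.68, 2.47]
[-0.5, -0.0, -1.2] [1.15, 0.68, 2.47]
```

Emit:
move_arm(commands=[-0.5,0,-1.2,1.2,0.6,0,0,-0.5,0,-1.2,1.2,0.6,1.0,0,0,0,0,0,0,2.5,0,0,0,0,0,0,1,0,0,0,0,0,0,0,0,0,0,0,0,0,0,0])

```text
t: 26.6
eef_pos: [0.3615, 0.2918, 0.1415]
orientation: [0.919, 3.004, -0.002]
ft_force: [-0.3, -0.7, -0.2]
opening: 0.0869
```

```bash
python3 plan.py .3605 .2918 .034 56.2
```

```text
pose [0.3615 0.2918 0.1415] open 0.0869 F [-0.3 -0.7 -0.2] t 26.6 n 3
[-0.0, 0.0, -0.1] [0.03, -0.01, 3.58]
[-0.0, 0.0, -0.1] [0.03, -0.02, 3.58]
[-0.0, 0.0, -0.1] [0.03, -0.02, 3.58]
```

Emit:
move_arm(commands=[0,0,0,0,0,2,0,0,0,0,0,0,3,0,0,0,0,0,0,3,0,0,0,0,0,0,1.5,0,0,0,0,0,0,0,0,0,0,0,0,0,0,0])

```text
t: 27.2
eef_pos: [0.3665, 0.2945, 0.0495]
orientation: [0.922, 2.998, 0.012]
ft_force: [0.1, -0.7, 0.5]
opening: 0.0869
```

```bash
python3 plan.py .3605 .2918 .032 56.2; python3 wr.py w18
```

```text
pose [0.3665 0.2945 0.0495] open 0.0869 F [ 0.1 -0.7  0.5] t 27.2 n 1
[0.5, 0.1, -0.4] [0.35, -0.58, 1.75]
[0.3665 0.2945 0.0495] [-1.07  0.17  0.32  2.07 -0.07  0.9   0.26]
```

View pics/w18.png

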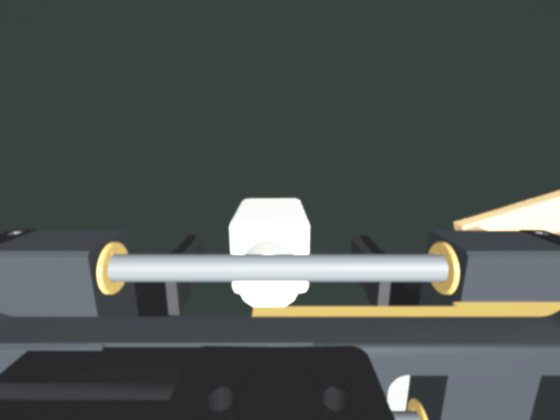

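The bottle is aligned, about 6 mm off in jaw direction (u=270 against 277), matching the plan's correction.

Emit:
move_arm(commands=[0.5,0,-0.4,0.3,-0.6,1,0,0,0,0,0,0,0.7,0,0,0,0,0,0,0,0,0,0,0,0,0,0,0])

```text
t: 27.65
eef_pos: [0.3615, 0.2926, 0.0339]
orientation: [0.911, 3.003, 0.005]
ft_force: [-0.1, 0.2, -0.5]
opening: 0.0872
```

```bash
python3 plan.py .3605 .2918 .032 56.2
```

```text
pose [0.3615 0.2926 0.0339] open 0.0872 F [-0.1  0.2 -0.5] t 27.65 n 1
[0.2, 0.1, 0.1] [0.04, -0.12, 0.18]
```

Emit:
move_arm(commands=[0,0,0,0,-0.1,0.2,255,0,0,0,0,0,0,255,0,0,0,0,0,0,255,0,0,0,0,0,0,255,0,0,0,0,0,0,255,0,0,0,0,0,0,255,0,0,0,0,0,0,255])

```text
t: 28.35
eef_pos: [0.3613, 0.292, 0.0323]
orientation: [0.911, 3.003, 0.006]
ft_force: [-0.1, 0.1, -1.0]
opening: 0.0438
```

Emit:
move_arm(commands=[0,0,0,0,0,-2,255,0,0,0,0,0,-3,255,0,0,0,0,0,-4,255,0,0,0,0,0,-4,255,0,0,0,0,0,-4,255,0,0,0,0,0,-2,255,0,0,0,0,0,0,255])

```text
t: 29.05
eef_pos: [0.3589, 0.2897, 0.2279]
orientation: [0.912, 3.004, -0.002]
ft_force: [0.2, -0.8, -1.6]
opening: 0.0439
```

```bash
python3 plan.py .5815 .227 .21 13.8; python3 wr.py w19
```

```text
pose [0.3589 0.2897 0.2279] open 0.0439 F [ 0.2 -0.8 -1.6] t 29.05 n 6
[0.0, 0.0, 7.1] [-3.66, 1.19, 0.31]
[0.0, 0.0, 7.1] [-3.49, 1.64, 0.3]
[0.0, 0.0, 7.1] [-3.26, 2.05, 0.3]
[0.0, 0.0, 7.1] [-2.98, 2.44, 0.3]
[0.0, 0.0, 7.1] [-2.66, 2.79, 0.3]
[0.0, 0.0, 7.1] [-2.3, 3.09, 0.3]
[0.3589 0.2897 0.2279] [-1.1  -0.05  0.31  1.88  0.02  1.31  0.19]
```

View pics/w19.png

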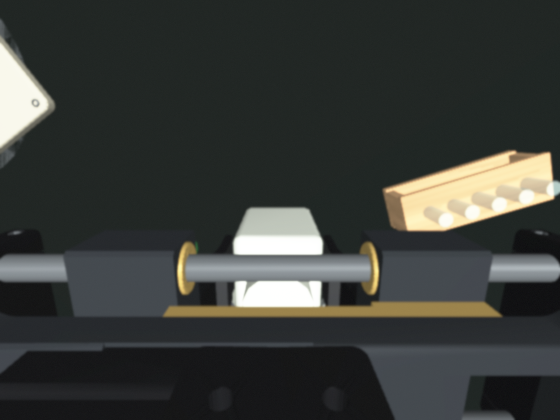

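Gripped square (opening 43.9 mm). Carrying it to the middle bay.

Emit:
move_arm(commands=[0,0,4,-2,0.7,0,255,0,0,7,-3.5,1.3,0,255,0,0,7,-3.4,1.8,0,255,0,0,7,-3.2,2.2,0.2,255,0,0,7,-2.8,2.5,0.2,255,0,0,6,-2.2,2.6,0.2,255,0,0,3,-1,1.5,0,255,0,0,0,0,0,0,255])

```text
t: 29.9
eef_pos: [0.5816, 0.2127, 0.2038]
orientation: [1.955, 2.454, -0.034]
ft_force: [-0.8, 0.5, -1.8]
opening: 0.0439
```

Emit:
move_arm(commands=[0,0,0,0,0,0,255,0,0,0,0,0,0,255])

```text
t: 30.1
eef_pos: [0.5808, 0.2112, 0.2004]
orientation: [1.957, 2.453, -0.042]
ft_force: [-0.9, -0.3, -0.5]
opening: 0.044
```

```bash
python3 plan.py .5815 .227 .14 13.8
```

```text
pose [0.5808 0.2112 0.2004] open 0.044 F [-0.9 -0.3 -0.5] t 30.1 n 2
[-0.6, 0.5, -0.5] [0.82, 0.27, 3.0]
[-0.6, 0.5, -0.5] [0.79, 0.24, 3.01]
```

Emit:
move_arm(commands=[-0.6,0.5,-0.5,0.8,0.3,0,255,-0.6,0.5,-0.5,0.8,0.2,1.5,255,0,0,0,0,0,2.5,255,0,0,0,0,0,2,255,0,0,0,0,0,0,255,0,0,0,0,0,0,255])

```text
t: 30.7
eef_pos: [0.5791, 0.2354, 0.14]
orientation: [-1.923, -2.484, -0.014]
ft_force: [-0.2, -0.1, 0.4]
opening: 0.0441
```

```bash
python3 plan.py .5815 .227 .07 13.8
```

```text
pose [0.5791 0.2354 0.14  ] open 0.0441 F [-0.2 -0.1  0.4] t 30.7 n 2
[0.2, -0.2, 0.3] [-0.45, -0.01, 3.5]
[0.2, -0.2, 0.3] [-0.44, 0.0, 3.5]
```

Emit:
move_arm(commands=[0.2,-0.3,0.5,-0.8,0,0,255,0,0,0,0,0,2,255,0,0,0,0,0,3,255,0,0,0,0,0,1.5,255,0,0,0,0,0,0,255,0,0,0,0,0,0,255])

```text
t: 31.3
eef_pos: [0.5857, 0.228, 0.0811]
orientation: [1.932, 2.47, 0.019]
ft_force: [-0.3, -0.6, -1.2]
opening: 0.0439
```

```bash
python3 plan.py .5815 .227 .04 13.8; python3 wr.py w20
```

```text
pose [0.5857 0.228  0.0811] open 0.0439 F [-0.3 -0.6 -1.2] t 31.3 n 1
[0.8, -0.2, 0.1] [-0.0, -0.49, 4.1]
[0.5857 0.228  0.0811] [-0.83  0.47  0.5   1.65 -0.25  1.07 -0.01]
```

View pics/w20.png

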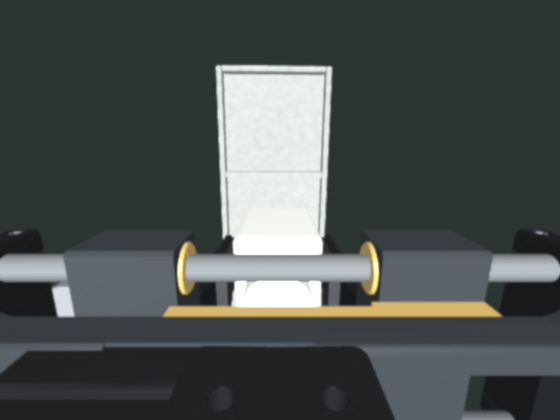

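The bottle is over the middle bay: far end wall at row 70, divider at row 173, centred laterally within about 4 mm. Lowering.

Emit:
move_arm(commands=[0.8,-0.2,0,0,-0.4,1.5,255,0,0,0,0,0,1.5,255,0,0,0,0,0,0.8,255,0,0,0,0,0,0.2,255,0,0,0,0,0,0,255])

```text
t: 31.85
eef_pos: [0.5827, 0.2277, 0.0396]
orientation: [1.935, 2.474, 0.001]
ft_force: [0.4, -0.2, -0.9]
opening: 0.0437
```

```bash
python3 plan.py .5815 .227 .037 13.8
```

```text
pose [0.5827 0.2277 0.0396] open 0.0437 F [ 0.4 -0.2 -0.9] t 31.85 n 1
[0.0, 0.0, 0.2] [-0.04, -0.13, 0.26]
```

Emit:
move_arm(commands=[0,0,0,0,-0.1,0.25,255,0,0,0,0,0,0,255])

```text
t: 32.05
eef_pos: [0.5818, 0.2274, 0.0371]
orientation: [1.935, 2.474, 0.001]
ft_force: [-0.3, -0.3, -1.8]
opening: 0.0435
```

Emit:
move_arm(commands=[0,0,0,0,0,0.15,255,0,0,0,0,0,0.1,255])

```text
t: 32.25
eef_pos: [0.5822, 0.2277, 0.0363]
orientation: [1.935, 2.474, 0.003]
ft_force: [-6.7, -2.5, 13.6]
opening: 0.044
```

Emit:
move_arm(commands=[0,0,0,0,0,0,255,0,0,0,0,0,0,120,0,0,0,0,0,0,60,0,0,0,0,0,0,60,0,0,0,0,0,0,60,0,0,0,0,0,0,60])

```text
t: 32.85
eef_pos: [0.5832, 0.2281, 0.0375]
orientation: [1.934, 2.473, 0.007]
ft_force: [0.4, 0.1, -0.2]
opening: 0.0645
```

Emit:
move_arm(commands=[0,0,0,0,0,-1,60,0,0,0,0,0,-3,60,0,0,0,0,0,-4,60,0,0,0,0,0,-4,60,0,0,0,0,0,-4,0,0,0,0,0,0,-2,0,0,0,0,0,0,0,0])

```text
t: 33.55
eef_pos: [0.582, 0.2266, 0.228]
orientation: [1.936, 2.472, 0.006]
ft_force: [-1.1, -0.1, 0.5]
opening: 0.082
```

```bash
python3 plan.py .4502 .11 .2 0
python3 - <<'E'
from h import *
f=manip.grab_frame("side"); cv2.imwrite("pics/s5.png",cv2.resize(f["img"][80:330,160:380,::-1],None,fx=2.4,fy=2.4))
E
```

```text
pose [0.582  0.2266 0.228 ] open 0.082 F [-1.1 -0.1  0.5] t 33.55 n 4
[0.1, -0.0, 3.5] [-2.04, -3.9, 0.68]
[0.1, -0.0, 3.5] [-2.27, -3.77, 0.69]
[0.1, -0.0, 3.5] [-2.5, -3.62, 0.69]
[0.1, -0.0, 3.5] [-2.71, -3.46, 0.7]
```

View pics/s5.png

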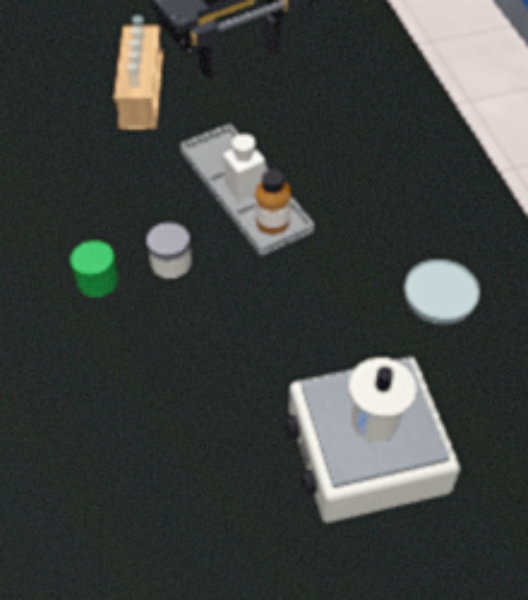

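```bash
python3 plan.py .462 .113 .2 40; python3 wp.py w1 152 78 .05
```

```text
pose [0.5816 0.2265 0.2267] open 0.0842 F [ 0.4 -0.3  0.1] t 33.6 n 4
[0.0, 0.0, -6.5] [-2.04, -3.59, 0.65]
[0.0, 0.0, -6.5] [-1.62, -3.79, 0.66]
[0.0, 0.0, -6.5] [-1.17, -3.95, 0.66]
[0.0, 0.0, -6.5] [-0.72, -4.06, 0.66]
[152.0, 78.0, 0.05] [0.3509 0.1256]
```

Emit:
move_arm(commands=[0,0,-4,-1.2,-2,0,0,0,0,-6,-1.8,-3.7,0.5,0,0,0,-6,-1.3,-3.9,0.6,0,0,0,-6,-0.9,-4,0.6,0,0,0,-4,-0.3,-2,0.3,0,0,0,0,0,0,0,0,0,0,0,0,0,0,0])

```text
t: 34.3
eef_pos: [0.4524, 0.1069, 0.1974]
orientation: [-1.301, -2.855, 0.009]
ft_force: [-0.2, -0.3, -0.0]
opening: 0.0871
```

```bash
python3 wr.py w21; python3 plan.py .4502 .1278 .1 40
```

```text
[0.4524 0.1069 0.1974] [-0.86 -0.03  0.52  1.92  0.02  1.25  0.38]
pose [0.4525 0.1069 0.1974] open 0.087 F [ 0.6 -0.1  0.1] t 34.35 n 3
[-0.1, -0.0, 0.3] [0.57, 0.42, 3.24]
[-0.1, -0.0, 0.3] [0.58, 0.41, 3.24]
[-0.1, -0.0, 0.3] [0.58, 0.4, 3.24]
```

View pics/w21.png

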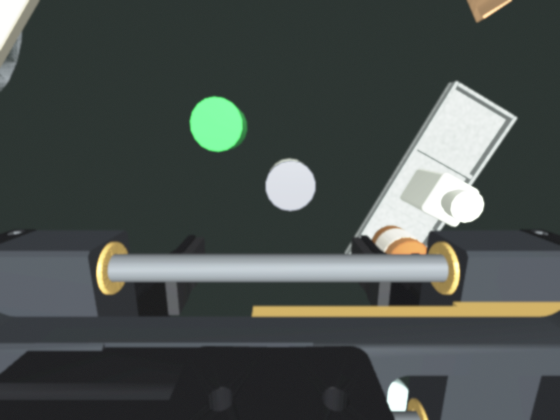

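The jar lid is at (291,185). The square and amber bottles are in the tray at right, well clear.

```bash
python3 wp.py w21 291 185 .05
```

```text
[291.0, 185.0, 0.05] [0.4496 0.1289]
```

Emit:
move_arm(commands=[0,0,0.5,1.7,1.2,0,0,0,0,0,0,0,3,0,0,0,0,0,0,4,0,0,0,0,0,0,2.5,0,0,0,0,0,0,0,0,0,0,0,0,0,0,0])

```text
t: 34.95
eef_pos: [0.4538, 0.1323, 0.0992]
orientation: [-1.318, -2.851, 0.013]
ft_force: [0.3, 0.6, 0.5]
opening: 0.0872
```

```bash
python3 plan.py .4502 .128 .06 40
```

```text
pose [0.4538 0.1323 0.0992] open 0.0872 F [0.3 0.6 0.5] t 34.95 n 1
[-0.4, 0.2, 0.4] [-0.09, -0.52, 3.93]
```

Emit:
move_arm(commands=[-0.4,0.2,0.4,-0.1,-0.5,1,0,0,0,0,0,0,2.5,0,0,0,0,0,0,2.5,0,0,0,0,0,0,1,0,0,0,0,0,0,0,0,0,0,0,0,0,0,0])

```text
t: 35.55
eef_pos: [0.455, 0.1296, 0.0321]
orientation: [1.331, 2.84, 0.014]
ft_force: [-0.5, 0.2, 0.1]
opening: 0.0867
```

```bash
python3 plan.py .4499 .1283 .022 40; python3 wr.py w22
```

```text
pose [0.455  0.1296 0.0321] open 0.0867 F [-0.5  0.2  0.1] t 35.55 n 1
[0.6, 0.0, -0.2] [0.23, -0.49, 1.01]
[0.455  0.1296 0.0321] [-0.83  0.22  0.5   2.08 -0.14  0.86  0.45]
```

View pics/w22.png

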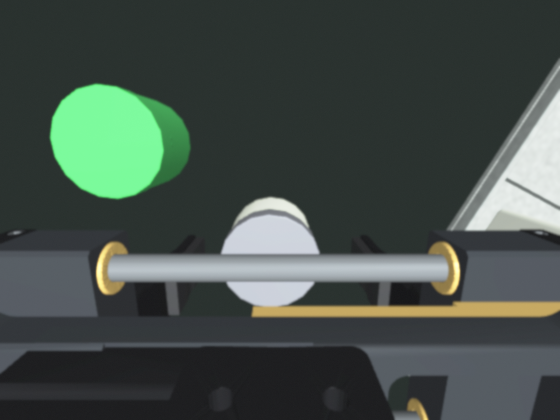

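The jar is between the open fingers (u=270, offset about 5 mm, as planned), and the green jar is clear.

Emit:
move_arm(commands=[0.6,0,-0.2,0.2,-0.5,0.8,0,0,0,0,0,0,0.4,0,0,0,0,0,0,0,0,0,0,0,0,0,0,0])

```text
t: 36.0
eef_pos: [0.4509, 0.1288, 0.0213]
orientation: [1.326, 2.846, 0.004]
ft_force: [-0.2, 0.2, 0.8]
opening: 0.0864
```

```bash
python3 plan.py .4499 .1283 .022 40
```

```text
pose [0.4509 0.1288 0.0213] open 0.0864 F [-0.2  0.2  0.8] t 36.0 n 1
[0.2, 0.0, 0.0] [0.02, -0.11, -0.07]
```

Emit:
move_arm(commands=[0,0,0,0,-0.1,0,255,0,0,0,0,0,0,255,0,0,0,0,0,0,255,0,0,0,0,0,0,255,0,0,0,0,0,0,255,0,0,0,0,0,0,255])

```text
t: 36.6
eef_pos: [0.4504, 0.1283, 0.0218]
orientation: [1.326, 2.845, 0.005]
ft_force: [0.7, -0.6, 0.5]
opening: 0.0526
```

Emit:
move_arm(commands=[0,0,0,0,0,-2,255,0,0,0,0,0,-3,255,0,0,0,0,0,-4,255,0,0,0,0,0,-4,255,0,0,0,0,0,-4,255,0,0,0,0,0,-2,255,0,0,0,0,0,0,255])

```text
t: 37.3
eef_pos: [0.4477, 0.1266, 0.2173]
orientation: [-1.328, -2.847, 0.003]
ft_force: [0.1, 0.0, -2.0]
opening: 0.0526
```

```bash
python3 plan.py .5632 .3015 .21 13.8; python3 wr.py w23
```

```text
pose [0.4477 0.1266 0.2173] open 0.0526 F [ 0.1  0.  -2. ] t 37.3 n 5
[-0.0, 0.0, 5.2] [1.2, 4.02, 0.14]
[-0.0, 0.0, 5.2] [1.56, 3.89, 0.14]
[-0.0, 0.0, 5.2] [1.91, 3.73, 0.14]
[-0.0, 0.0, 5.2] [2.24, 3.54, 0.14]
[-0.0, 0.0, 5.2] [2.55, 3.32, 0.15]
[0.4477 0.1266 0.2173] [-0.89 -0.05  0.51  1.89  0.02  1.29  0.31]
```

View pics/w23.png

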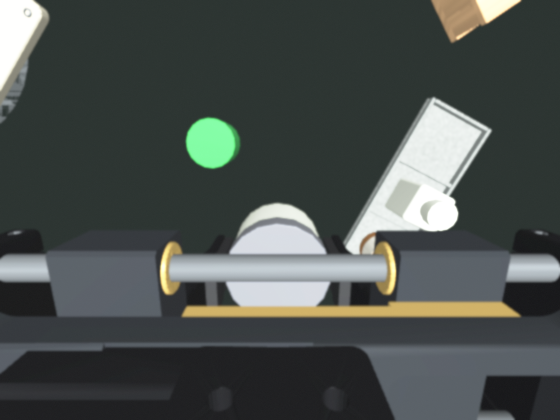

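Jar held. Carrying it to the far bay.

Emit:
move_arm(commands=[0,0,3,0.6,2,0,255,0,0,5,1.5,3.8,0,255,0,0,5,1.8,3.7,0,255,0,0,5,2.1,3.6,0,255,0,0,5,2.3,3.4,0,255,0,0,3,1.2,1.8,0,255,0,0,0,0,0,0,255,0,0,0,0,0,0,255])

```text
t: 38.15
eef_pos: [0.5614, 0.3014, 0.1973]
orientation: [-1.956, -2.45, 0.034]
ft_force: [-0.6, -0.2, -1.3]
opening: 0.053
```

```bash
python3 plan.py .5632 .3015 .12 13.8
```

```text
pose [0.5614 0.3014 0.1973] open 0.053 F [-0.6 -0.2 -1.3] t 38.15 n 2
[-0.6, 0.2, -0.5] [0.02, 0.17, 3.86]
[-0.6, 0.2, -0.5] [0.0, 0.13, 3.86]
```

Emit:
move_arm(commands=[-0.6,0.2,-0.5,0,0.1,1.5,255,-0.6,0.2,-0.5,0,0.1,3,255,0,0,0,0,0,3,255,0,0,0,0,0,1.5,255,0,0,0,0,0,0,255,0,0,0,0,0,0,255])

```text
t: 38.75
eef_pos: [0.5595, 0.2938, 0.1011]
orientation: [-1.939, -2.472, 0.009]
ft_force: [0.4, 0.0, -1.0]
opening: 0.053
```

```bash
python3 plan.py .5632 .3015 .06 13.8; python3 wr.py w24
```

```text
pose [0.5595 0.2938 0.1011] open 0.053 F [ 0.4  0.  -1. ] t 38.75 n 1
[-0.3, 0.2, -0.0] [0.68, 0.56, 4.1]
[0.5595 0.2938 0.1011] [-0.92  0.47  0.48  1.6  -0.23  1.13 -0.15]
```

View pics/w24.png

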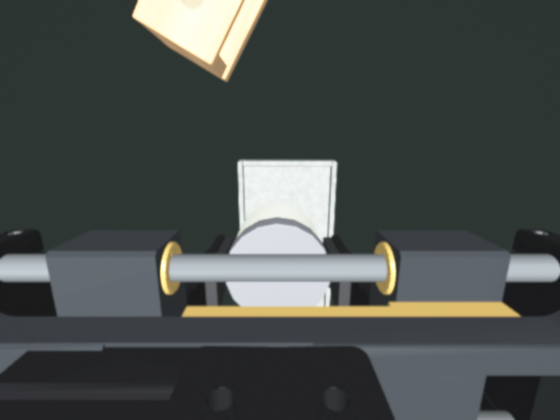

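Far end-wall corners are at (238,161) and (336,162). The bay centre (u≈287) lies right of the jar (277), as the plan says.

```bash
python3 wp.py w24 238 161 .016 336 162 .016
```

```text
[238.0, 161.0, 0.016] [0.5142 0.3316]
[336.0, 162.0, 0.016] [0.5947 0.3505]
```

Emit:
move_arm(commands=[-0.3,0.2,0,0.7,0.6,0,255,0,0,0,0,0,1.5,255,0,0,0,0,0,2,255,0,0,0,0,0,1,255,0,0,0,0,0,0,255,0,0,0,0,0,0,255])

```text
t: 39.4
eef_pos: [0.566, 0.3043, 0.0565]
orientation: [1.937, 2.471, 0.011]
ft_force: [-0.9, -0.0, -1.1]
opening: 0.0528
```

```bash
python3 plan.py .5632 .3015 .03 13.8
```

```text
pose [0.566  0.3043 0.0565] open 0.0528 F [-0.9 -0.  -1.1] t 39.4 n 1
[0.4, -0.2, 0.0] [-0.21, -0.35, 2.65]
```

Emit:
move_arm(commands=[0.4,-0.2,0,-0.2,-0.3,1.4,255,0,0,0,0,0,0.8,255,0,0,0,0,0,0.3,255,0,0,0,0,0,0,255])

```text
t: 39.8
eef_pos: [0.564, 0.3016, 0.0304]
orientation: [1.938, 2.472, -0.0]
ft_force: [0.2, -0.2, -1.0]
opening: 0.053
```

```bash
python3 plan.py .5635 .3017 .026 13.8
```

```text
pose [0.564  0.3016 0.0304] open 0.053 F [ 0.2 -0.2 -1. ] t 39.8 n 1
[0.0, 0.0, 0.0] [0.02, -0.04, 0.44]
```

Emit:
move_arm(commands=[0,0,0,0,0,0.3,255,0,0,0,0,0,0.1,255,0,0,0,0,0,0,255])

```text
t: 40.1
eef_pos: [0.5643, 0.3018, 0.0266]
orientation: [1.938, 2.472, 0.001]
ft_force: [0.2, 1.1, -1.1]
opening: 0.0528
```

Emit:
move_arm(commands=[0,0,0,0,0,0.15,255,0,0,0,0,0,0.1,255])

```text
t: 40.3
eef_pos: [0.5646, 0.302, 0.0258]
orientation: [1.938, 2.472, 0.002]
ft_force: [-6.7, -3.2, 12.1]
opening: 0.0524
```

Emit:
move_arm(commands=[0,0,0,0,0,0,255,0,0,0,0,0,0,80,0,0,0,0,0,0,40,0,0,0,0,0,0,40,0,0,0,0,0,0,40,0,0,0,0,0,0,40])

```text
t: 40.9
eef_pos: [0.5654, 0.3025, 0.0268]
orientation: [1.938, 2.472, 0.006]
ft_force: [0.2, -0.3, -0.4]
opening: 0.0722
```

Emit:
move_arm(commands=[0,0,0,0,0,-1,40,0,0,0,0,0,-3,40,0,0,0,0,0,-4,40,0,0,0,0,0,-4,40,0,0,0,0,0,-4,0,0,0,0,0,0,-4,0,0,0,0,0,0,0,0])

```text
t: 41.6
eef_pos: [0.5642, 0.3008, 0.238]
orientation: [1.939, 2.47, 0.005]
ft_force: [-0.0, 0.0, -0.4]
opening: 0.0851
```

```bash
python3 plan.py .32 .46 .25 40
```

```text
pose [0.5642 0.3008 0.238 ] open 0.0851 F [-0.   0.  -0.4] t 41.6 n 7
[0.0, 0.0, -3.8] [3.04, -2.85, -0.18]
[0.0, 0.0, -3.8] [3.22, -2.64, -0.18]
[0.0, 0.0, -3.8] [3.38, -2.43, -0.18]
[0.0, 0.0, -3.8] [3.53, -2.2, -0.18]
[0.0, 0.0, -3.8] [3.67, -1.97, -0.17]
[0.0, 0.0, -3.8] [3.79, -1.72, -0.17]
[0.0, 0.0, -3.8] [3.9, -1.47, -0.17]
```

Emit:
move_arm(commands=[0,0,-3.8,2,-1.8,-0.2,0,0,0,-3.8,3.2,-2.6,-0.2,0,0,0,-3.8,3.4,-2.4,-0.2,0,0,0,-3.8,3.5,-2.2,-0.2,0,0,0,-3.8,3.7,-2,-0.2,0,0,0,-3.8,3.8,-1.7,-0.2,0,0,0,-3.8,2.5,-1,-0.2,0,0,0,0,0,0,0,0])

```text
t: 42.4
eef_pos: [0.3374, 0.4452, 0.2565]
orientation: [1.296, 2.855, 0.013]
ft_force: [0.8, 1.3, -0.1]
opening: 0.0872
```

Emit:
move_arm(commands=[0,0,0,0,0,0,0,0,0,0,0,0,0,0,0,0,0,0,0,0,0])

```text
t: 42.7
eef_pos: [0.3392, 0.4439, 0.2571]
orientation: [1.302, 2.851, 0.014]
ft_force: [-0.4, 0.2, -0.6]
opening: 0.0873
```

Run:
```python
from h import *
print(np.round(manip.sense()["qd"],3))
f=manip.grab_frame("side"); cv2.imwrite("pics/s6.png",cv2.resize(f["img"][70:400,150:370,::-1],None,fx=1.8,fy=1.8))
cv2.imwrite("pics/s6s.png",cv2.resize(f["img"][120:260,220:340,::-1],None,fx=4,fy=4,interpolation=cv2.INTER_CUBIC))
cv2.imwrite("pics/s6p.png",cv2.resize(f["img"][210:310,260:360,::-1],None,fx=6,fy=6,interpolation=cv2.INTER_CUBIC))
f=manip.grab_frame("top"); cv2.imwrite("pics/t6.png",cv2.resize(f["img"][140:310,90:460,::-1],None,fx=2.15,fy=2.15,interpolation=cv2.INTER_CUBIC))
cv2.imwrite("pics/t6z.png",cv2.resize(f["img"][170:240,165:385,::-1],None,fx=3.6,fy=3.6,interpolation=cv2.INTER_CUBIC))
```

```text
[ 0.011 -0.001  0.007 -0.001  0.001  0.001 -0.001]
```

View pics/s6.png

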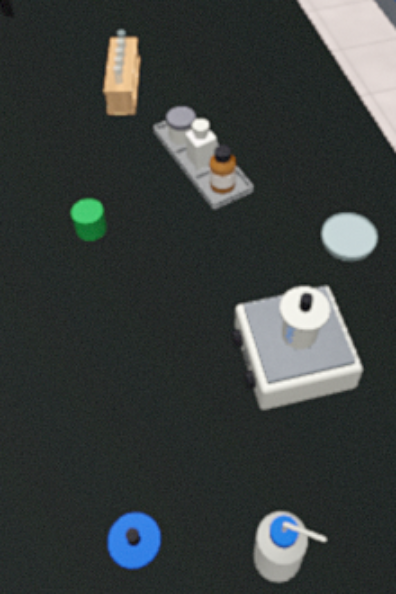

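View pics/t6z.png

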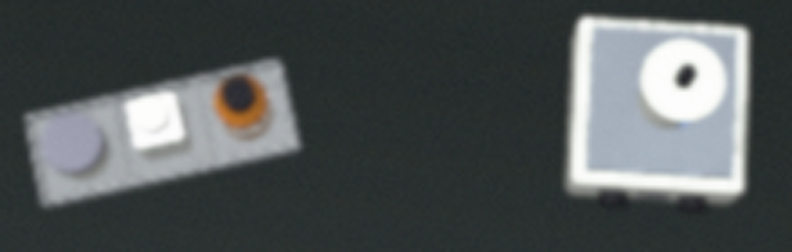

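View pics/s6p.png

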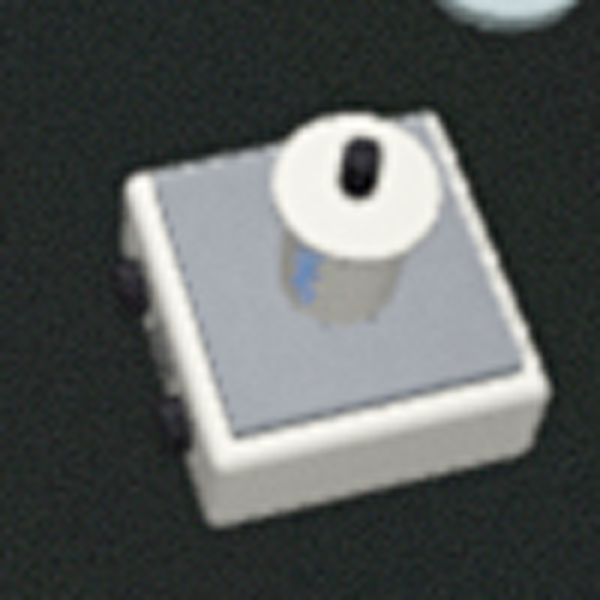

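View pics/s6s.png

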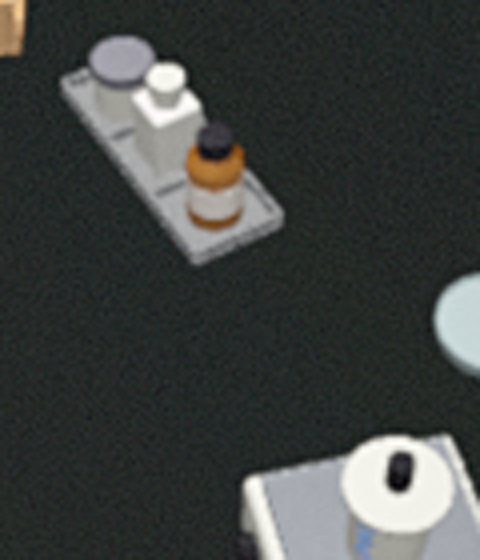

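Both views show the jar, square and amber bottle standing in the right bays, with the beaker and cover on the plate. A numerical check of the positions:

Run:
```python
from h import *
T=manip.grab_frame("top"); S=manip.grab_frame("side")
t=lambda x,y:(x/3.6+165-.36,y/3.6+170-.36)
s=lambda x,y:(x/6+260-.42,y/6+210-.42)
s2=lambda x,y:(x/4+220-.38,y/4+120-.38)
th=np.radians(13.8);c=np.array([.582,.227])
def tr(p): d=p[:2]-c; return np.round([d@[np.cos(th),np.sin(th)],d@[-np.sin(th),np.cos(th)]],4)
for n,q,q2,z in [("jar",(73,141),(122,61),.054),("sq",(156,120),(166,78),.094),("amb",(238,92),(216,135),.094)]:
    print(n,tr(onz(T,*t(*q),z)),tr(onz(S,*s2(*q2),z)))
print("cover disc",onz(T,*t(683,81),.154).round(4),onz(S,*s(357,185),.154).round(4))
print("knob",onz(T,*t(686,74),.18).round(4),onz(S,*s(363,152),.18).round(4))
# beaker: silhouette at base (side): left/right edges near z=.09, blob edges u
print("beaker edges z~.09",[onz(S,*s(x,y),.088).round(4)[:2].tolist() for x,y in ((281,280),(394,295))])
print("plate corners",[onz(S,*s(x,y),.078).round(4)[:2].tolist() for x,y in ((148,180),(432,122),(524,370),(236,437))])
for n,uv,z in (("dish",(289.8,151),.017),): pass
```

```text
jar [0.0017 0.0747] [-0.0036  0.0724]
sq [-0.0062 -0.0038] [-0.0023 -0.0028]
amb [ 0.0019 -0.0774] [-0.0009 -0.0789]
cover disc [ 0.6017 -0.2222  0.154 ] [ 0.6002 -0.2233  0.154 ]
knob [ 0.6014 -0.2208  0.18  ] [ 0.5998 -0.224   0.18  ]
beaker edges z~.09 [[0.5727, -0.2217], [0.6161, -0.2428]]
plate corners [[0.5361, -0.1513], [0.669, -0.1601], [0.6581, -0.2874], [0.5319, -0.2806]]
```

All within tolerance, so I'm handing in.

```bash
python3 -c "
from plant import manip
print(manip.close_job())"
```

```text
the job is handed in; nothing more can be done
None
```

The job is handed in, at about 43 s of the 128 s allowed. Everything asked for was placed, and my last camera checks found it within tolerance; the hand-in itself reports no verdict.

- **Beaker and cover:** I stood the beaker on the plate and let go, then laid the white cover on it, knob up. The plate centre measured from (0.599, -0.220) to (0.602, -0.215) across views. The beaker measured about (0.601, -0.220), from a wrist-camera view taken just before the cover went on. The cover measured about (0.601, -0.223), roughly 3 mm off the beaker's axis.
- **Tray:** the amber bottle stands in the bay nearest the stirrer, the square bottle in the middle and the jar in the farthest. All are upright, with top and side views putting each within about 7 mm of its bay centre. Each was lowered until a 12–14 N contact, then released.
- **Disagreements:** the two views differed by 2–5 mm on some points, most on the jar. My rough first-look yaw of the square bottle was about 4° off; I corrected it with the wrist camera before gripping.
- **Left alone:** the rack, wash bottle, dish, green jar and blue cover were not touched and look unmoved in the last pictures, though I did not measure them again.

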